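Close the instrument case with its tongued cover

TASK

Put the loose aluminium cover on the open instrument case: hold it at a slant, slip its tongue into the groove under the case's lip, then lower it flat. Press the free edge gently down until the spring catch snaps over it and the cover is firmly on its ledge (some 15 N, held for about a second, never more than 30 N between cover and case), then let go and leave the other things where they are.

Things in the scene. Friction and masses are not known exactly. Their poses are not given: they have to be found in the camera images.
- panel: The cover: loose flat aluminium plate 120 (x) x 100 (y) x 8 mm, 0.15-0.3 kg. Origin: centre of its underside, z up. On its -x end a tongue, x -73 to -60, y -38 to 38, z 0 to 4. On top a steel grip rib, x -6 to 6, y -30 to 30, z 8 to 38: take it from above, fingers closing along x, so that the cover cannot swing in the grasp.
- panel_tongue (a point): middle of the tongue's outer end, at (-73, 0, 2) mm in the cover's frame; axes as the cover
- panel_edge (a point): middle of the free edge, top side, at (60, 0, 8) mm in the cover's frame; axes as the cover
- case: Open aluminium instrument case, fixed, 177 x 108 mm. Origin on the cart top under its middle; z up; +x runs from the groove end (robot's side) to the catch end. Cover goes on with its x, y along the case's. Side walls |y| 42 to 54: tops at z 45 for x -75 to -45 (the plate's groove end rests there, the tongue dips between them), z 36 beyond. Over 30 N between cover and case is too much at any time.
- groove_lip (a point): Middle of the lip's lower inner edge, (-64, 0, 51.5) mm in the case's frame (same axes). The lip covers x -85 to -64, z 51.5 to 56; the groove wall below it has its face at x -75; under the lip it is open down to z 14, so a slanting tongue can dip. Free edge raised by about 0.35 rad, the tongue slips under; flat it cannot. Home: tongue end 0 to 4 mm from the wall.
- ledge_low (a point): Point (55, 0, 40.5) mm of the case: middle of the steel ledge (x 48 to 62, y -38 to 38) under the cover's free edge when set LOWEST. Ledge, catch and the post behind (x 62 to 92, y -34 to 34, up to 30 mm above the ledge) are set together 0 to 9 mm higher; this is NOT measured and must be felt. Rigid: cover on ledge gives some 10-20 N per mm. Home, the cover is level within 0.05 rad.
- catch (a joint): Spring catch on the post, m: 0 = out over the ledge, up to 0.009 = pushed back to +x by the descending edge. Nose at case x 54.5, 38 mm wide, underside 9.5 mm above the ledge, face sloping from 11.5 mm back to x 62 at 24 mm. A let-go cover lies on this slope, edge 15-19 mm above the ledge. Pressing past takes 6 to 14 N; it snaps to 0 over the cover 1.5 mm before the cover meets the ledge.
- cup: clear glass beaker-shaped cup, 62 across, 85 high, loose, not to be disturbed; origin at the centre of its foot
- bite_block: red rubber bite block, 40 x 26 x 21, stepped, loose, not to be disturbed; origin at the centre of its underside
- model: white resin dental model, 60 x 56 x 26, loose, not to be disturbed; origin at the centre of its underside
- jar: white jar with grey cap, 52 across, 60 high, loose, not to be disturbed; origin at the centre of its foot
- dish: small steel dish, 80 across, 28 high, loose, not to be disturbed; origin at the centre of its foot
- spatula: small mixing spatula with black handle, 170 long, loose, lying flat, not to be disturbed; origin near its middle

How it is judged:
By the outcome, as a careful person would: the job done as asked, in the order asked, and still so for the second after the job is handed in, with the robot touching nothing.
It also fails if it takes over 67 s, if anything falls off the work surface, if the arm or the gripper's body presses on something with over 40 N, if the wrist force passes 120 N, or if a joint passes its speed limit or range.

ROBOT

A 6-joint arm with a two-finger parallel gripper is mounted at the origin on the work surface. World frame = base frame: x ahead of the robot, y to its left, z up, the work surface at z = 0. Lengths are in m, angles in rad, forces in N, time in s.
With the tool pointing down it reaches from about 0.275 to 0.775 m from the base axis. Payload 14.6 kg.
Tool frame: the origin (TCP) lies between the finger pads; the fingertips stand 19 mm ahead of it and the grasp point (between the pads) is the TCP; x points along the fingers, y is the direction in which the jaws open and shut, and the axes are right-handed (so a half turn about x gives the same grasp; the last joint's range is limited). The gripper opens to 85 mm and grips with 20 to 120 N. Pads are 22 mm wide; open, the fingers measure 114 mm over their backs; the gripper's body (76 mm by 85 mm) begins 54 mm behind the grasp point. The pads swing forward as they close: fully open they stand 13 mm farther back than shut.
Start: joints at [1.055, 0.263, -0.048, 1.259, 0, 1.415], TCP at [0.185, 0.491, 0.25] pointing down, gripper open.
Joint ranges: [-2.65, 2.65], [-0.89, 1.7], [-1.18, 1.37], [-2.13, 2.11], [-1.35, 1.29], [-3.14, 3.14]. Speed limits (rad/s): [1.89, 1.89, 2.57, 2.79, 3.14, 3.14].

INTERFACE

Orientations are given as a unit quaternion [x, y, z, w].
In Python, from workcell import arm gives the robot as it stands. The module is installed in compiled form; this text tells all that it offers.
- The arm moves only by the shell command python3 -m pendant 'ROWS'. ROWS is JSON, a list of rows, each a list of 5 numbers: the shift along the tool's x, y, z in m, then the turn about the tool's x in degrees, then the opening, from -1 (shut) to 1 (fully open). In form: [[x, y, z, twist, hand], ...]. A call has 1 to 8 rows; each row is the pose to reach, as a shift and turn from the pose commanded when the call began, along the tool's axes at that moment; what a row does not reach only later rows make up. A row lasts 1/10 s, in which the tool goes at most 50 mm and 8.59 degrees, less where a joint would pass 70% of its speed; a pose out of reach is approached as far as the arm can. A call with a gripper value outside its range is refused whole. The fingers move at their own pace and stop on an object; the grip force is fixed at half the most. Time passes only in rows, so rows that repeat a pose let the fingers close. It gives the time, the measured TCP pose, the force and the opening at its end, in the units of the state.
- arm.read_state(): the state, without advancing time (a new reading comes with each control period).
- arm.get_image(name): name is "scene" or "top" or "wrist"; returns (picture, depth): 420x560x3 uint8, blue, green, red; 420x560 float32, m along the optical axis (not along the pixel's ray), 0 where there is no reading.
- arm.camera_model(name): a dict with "fx", "fy", "cx", "cy" (pixels), "dist_coeffs" ([k1, k2, p1, p2, k3] as OpenCV has them; the pictures are not rectified), "R" (3x3) and "t" (3): a world point X has camera coordinates R X + t; the wrist camera has in their place "T_tool_cam" (4x4, takes a point from camera to tool coordinates, whose origin is the TCP and whose axes are the tool frame's). Camera axes: x right, y down, z forward; pixel columns grow to the right and rows downward; lengths in m; the calibration is good to about 2 mm. A picture is of the moment at which its call begins: read the wrist's pose just before it. camera_model takes no time and is no camera call.
- arm.sign_off(): hands the job in, once; it reports no verdict.
The state is a dict: "t": time; "q": joint angles; "joint_velocities": joint speeds; "tau": joint torques, N m; "position": TCP position; "ee_rot": TCP orientation; "ft_force": force on the tool from outside, world axes, zero at the start; "wrist_torque": the same for the moment, N m; "opening": finger opening in m.
Only numpy, scipy, OpenCV 4.12 (cv2) and the standard library are available. Lean on these libraries where they do the work, as an engineer would, in place of code of your own. Each camera call takes 0.05 s, during which the arm holds its last target.

## Working session

There is one attempt and no reset: what is moved stays moved. The work goes in short steps, Python scripts to look and compute and a shell command to move; the robot and the scene stay as the last step left them, time stands still between calls to the robot, and variables do not carry over. Pictures are saved under pics/ and viewed, and the job is handed in when it is done.

```bash
mkdir -p pics; ls; python3 - <<'E'
from workcell import arm
import cv2,numpy as np
s=arm.read_state(); print(s)
for n in ("scene","top","wrist"):
    im,d=arm.get_image(n); cv2.imwrite(f"pics/{n}0.png",im); np.save(f"pics/{n}0.npy",d)
    m=arm.camera_model(n); print(n,m)
E
```

```text
pics
{'t': 0.0, 'q': array([ 1.05470551e+00,  2.63501615e-01, -4.89148066e-02,  1.25941868e+00,
       -1.17025006e-05,  1.41547375e+00]), 'joint_velocities': array([-0.000558  , -0.00146022,  0.00158517, -0.0011847 ,  0.0014119 ,
       -0.00057043]), 'tau': array([-5.70775301e-03, -6.37608075e+01,  3.84563076e+01,  1.37366165e-02,
       -3.99345790e-04,  1.75866967e-05]), 'position': array([0.1852131 , 0.49097225, 0.24984426]), 'ee_rot': array([ 0.1265121 ,  0.69575086, -0.12720834,  0.69551669]), 'ft_force': array([0.75512812, 0.39978439, 0.56032464]), 'wrist_torque': array([-0.03505002, -0.01486163, -0.00520359]), 'opening': 0.0855781054030114}
scene {'fx': 410.3054836016811, 'fy': 410.3054836016811, 'cx': 279.12931633456384, 'cy': 207.76656170394514, 'dist_coeffs': array([-0.02818611,  0.        ,  0.        ,  0.        ,  0.        ]), 'R': array([[ 0.23605967,  0.97167824, -0.01082705],
       [ 0.73450836, -0.1857143 , -0.65269263],
       [-0.63621796,  0.14612185, -0.75754545]]), 't': array([-0.14160701, -0.35761439,  1.37371681])}
top {'fx': 450.7802565929595, 'fy': 450.
[... 210 characters left out ...]
     [-0.98919071,  0.0127726 , -0.14607735],
       [ 0.14638326,  0.02770304, -0.98883997]]), 't': array([0.02503422, 0.52929052, 1.12914756])}
wrist {'fx': 300.47093850540494, 'fy': 300.47093850540494, 'cx': 279.6544813235423, 'cy': 204.87977136184574, 'dist_coeffs': array([-0.01733319,  0.        ,  0.        ,  0.        ,  0.        ]), 'T_tool_cam': array([[-4.53650298e-04, -2.70040767e-01,  9.62848783e-01,
        -1.22916228e-01],
       [ 9.99999496e-01, -9.84762137e-04,  1.94967424e-04,
        -2.82568427e-04],
       [ 8.95527872e-04,  9.62848386e-01,  2.70041077e-01,
        -6.92061037e-02],
       [ 0.00000000e+00,  0.00000000e+00,  0.00000000e+00,
         1.00000000e+00]])}
```

View pics/scene0.png

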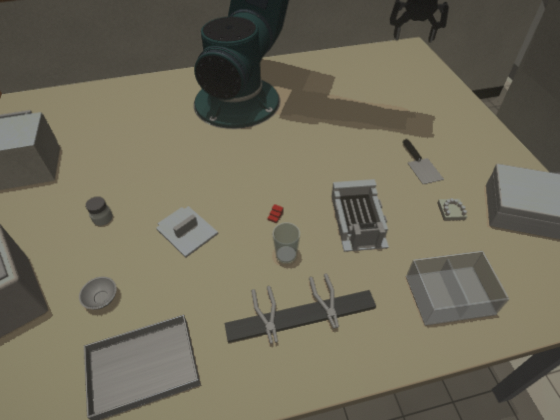

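View pics/top0.png

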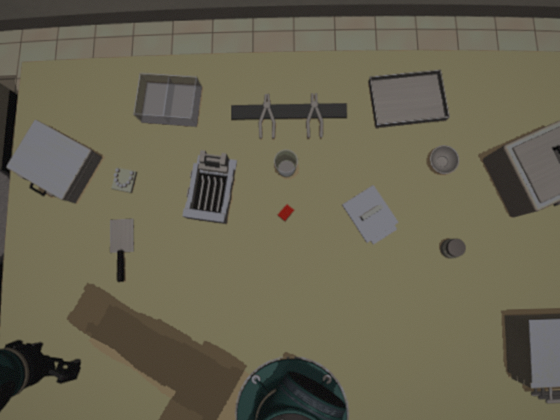

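View pics/wrist0.png

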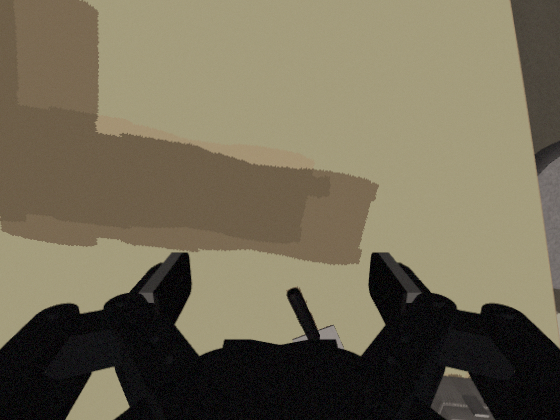

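The top view shows the cover at about (371,214), the case at (210,187) and the red block at (286,213). The cup is at (287,163). Next I'll enlarge these areas and measure with depth.

```bash
cat > h.py <<'E'
import numpy as np,cv2
from workcell import arm
from scipy.spatial.transform import Rotation as Rn
def K(m): return np.array([[m['fx'],0,m['cx']],[0,m['fy'],m['cy']],[0,0,1.]])
def cloud(name,d,state=None):
    m=arm.camera_model(name); h,w=d.shape
    v,u=np.mgrid[0:h,0:w].astype(np.float64)
    p=cv2.undistortPoints(np.stack([u.ravel(),v.ravel()],1)[:,None],K(m),m['dist_coeffs'])[:,0]
    P=np.c_[p*d.ravel()[:,None],d.ravel()]
    if name=='wrist':
        T=m['T_tool_cam']; P=P@T[:3,:3].T+T[:3,3]
        P=P@Rn.from_quat(state['ee_rot']).as_matrix().T+state['position']
    else: P=(P-m['t'])@m['R']
    P=P.reshape(h,w,3); P[d<=0]=np.nan
    return P
def proj(name,X,state=None):
    m=arm.camera_model(name); X=np.atleast_2d(X)
    if name=='wrist':
        T=m['T_tool_cam']; R=Rn.from_quat(state['ee_rot']).as_matrix()
        C=((X-state['position'])@R-T[:3,3])@T[:3,:3]
    else: C=X@m['R'].T+m['t']
    return cv2.projectPoints(C,np.zeros(3),np.zeros(3),K(m),m['dist_coeffs'])[0][:,0]
E
python3 - <<'E'
from h import *
im=cv2.imread('pics/top0.png'); 
cv2.imwrite('pics/topc.png',np.hstack([cv2.resize(im[140:230,170:250],None,fx=5,fy=5,interpolation=2),cv2.resize(im[175:265,330:410],None,fx=5,fy=5,interpolation=2)])[:600,:800])
im=cv2.imread('pics/scene0.png')
cv2.imwrite('pics/scc.png',np.hstack([cv2.resize(im[170:260,320:400],None,fx=5,fy=5,interpolation=2),cv2.resize(im[190:280,145:225],None,fx=5,fy=5,interpolation=2)])[:600,:800])
P=cloud('top',np.load('pics/top0.npy'))
for u,v in [(371,205),(355,200),(385,225),(372,214),(286,213),(287,163),(215,156),(216,162),(195,216),(222,216),(210,190),(122,180),(453,248),(443,160),(300,250)]: print(u,v,P[v,u].round(4))
P=cloud('scene',np.load('pics/scene0.npy'))
for u,v in [(187,230),(183,222),(190,215),(170,230),(355,187),(370,226),(367,240),(330,150)]: print('s',u,v,P[v,u].round(4))
E
```

```text
371 205 [ 0.5336 -0.2161  0.0051]
355 200 [ 0.5479 -0.1742  0.0036]
385 225 [ 0.4794 -0.2508  0.0075]
372 214 [ 0.5095 -0.2181  0.0042]
286 213 [0.514  0.0103 0.0129]
287 163 [0.6513 0.0064 0.0058]
215 156 [0.6587 0.1922 0.0643]
216 162 [0.6435 0.19   0.0609]
195 216 [0.5036 0.2437 0.0544]
222 216 [0.5028 0.1737 0.0538]
210 190 [0.5786 0.2136 0.0133]
122 180 [0.6098 0.4569 0.0153]
453 248 [ 0.4136 -0.411   0.0579]
443 160 [ 0.6538 -0.4163  0.0079]
300 250 [ 0.4167 -0.0255 -0.0011]
s 187 230 [ 0.5174 -0.2124  0.0112]
s 183 222 [ 0.5124 -0.2168  0.0378]
s 190 215 [ 0.467  -0.201   0.0066]
s 170 230 [ 0.5007 -0.2544  0.0034]
s 355 187 [0.5155 0.2191 0.0506]
s 370 226 [0.645  0.2071 0.0541]
s 367 240 [0.6611 0.1983 0.0234]
s 330 150 [ 0.3082  0.2258 -0.0033]
```

View pics/topc.png

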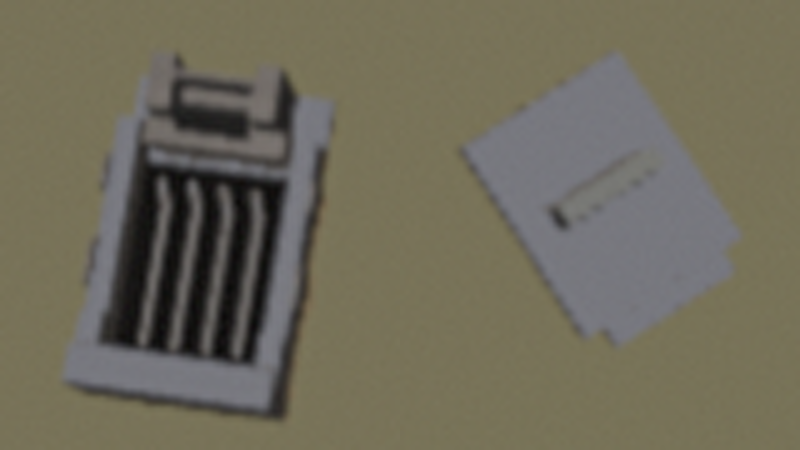

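View pics/scc.png

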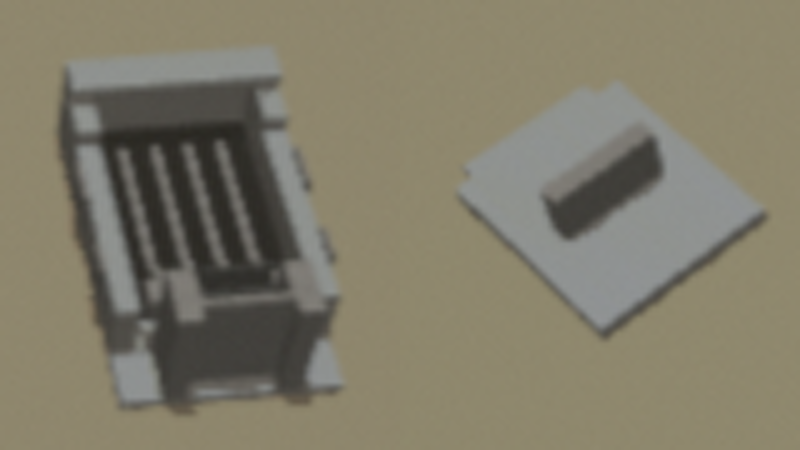

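```bash
cat >> h.py <<'E'
def plan(pos,ydir_deg,s=None):
    """shift in tool axes and twist to bring TCP to pos with tool y along world angle (mod 180)"""
    s=s or arm.read_state(); R=Rn.from_quat(s['ee_rot']).as_matrix()
    sh=R.T@(np.array(pos)-s['position'])
    cur=np.degrees(np.arctan2(R[1,1],R[0,1])); 
    dw=(ydir_deg-cur+90)%180-90
    return sh.round(4),'twist(deg)',round(-dw,2),'(alt)',round(-dw+(180 if dw>0 else -180),2),'q6',s['q'][5].round(3)
E
python3 - <<'E'
from h import *
s=arm.read_state(); R=Rn.from_quat(s['ee_rot']).as_matrix(); print(R.round(4))
from scipy.optimize import least_squares
def ray(name,uv,z):
    m=arm.camera_model(name); p=cv2.undistortPoints(np.array([[uv]],float),K(m),m['dist_coeffs'])[0,0]
    d=m['R'].T@np.array([p[0],p[1],1]); o=-m['R'].T@m['t']; return o+d*(z-o[2])/d[2]
# plate corners top
for n,pts in {'top':[(342,204.6),(373.4,185.4),(398,222.6),(367,242)],}.items():
    for p in pts: print(n,ray(n,p,0.008).round(4))
for p in [(170+65/5,140+378/5),(170+272/5,140+408/5),(170+280/5,140+370/5),(170+78/5,140+343/5)]: print('case lip',ray('top',p,0.056).round(4))
P=cloud('top',np.load('pics/top0.npy'))
m=(P[...,2]>0.035)&(abs(P[...,0]-.52)<.12)&(abs(P[...,1]-.21)<.1); print(m.sum())
E
```

```text
[[-4.000e-04  3.530e-01  9.356e-01]
 [-8.000e-04  9.356e-01 -3.530e-01]
 [-1.000e+00 -9.000e-04 -1.000e-04]]
top [ 0.5352 -0.1386  0.008 ]
top [ 0.5861 -0.2241  0.008 ]
top [ 0.4852 -0.2855  0.008 ]
top [ 0.4351 -0.2016  0.008 ]
case lip [0.5048 0.2746 0.056 ]
case lip [0.4881 0.167  0.056 ]
case lip [0.5076 0.1631 0.056 ]
case lip [0.5229 0.2682 0.056 ]
895
```

```bash
python3 -c "
from h import *
print(plan([.54,.213,.25],81.2)); print(plan([.475,-.234,.25],121.5))"
```

```text
(array([-0.    , -0.1349,  0.4301]), 'twist(deg)', np.float64(-11.87), '(alt)', np.float64(168.13), 'q6', np.float64(1.415))
(array([ 3.000e-04, -5.761e-01,  5.270e-01]), 'twist(deg)', np.float64(-52.17), '(alt)', np.float64(127.83), 'q6', np.float64(1.415))
```

```bash
python3 -m pendant '[[0,-0.135,0.43,-11.9,1],[0,-0.135,0.43,-11.9,1],[0,-0.135,0.43,-11.9,1],[0,-0.135,0.43,-11.9,1],[0,-0.135,0.43,-11.9,1],[0,-0.135,0.43,-11.9,1],[0,-0.135,0.43,-11.9,1],[0,-0.135,0.43,-11.9,1]]' && python3 -m pendant '[[0,-0.02,0.06,0,1],[0,-0.02,0.06,0,1],[0,-0.02,0.06,0,1],[0,-0.02,0.06,0,1]]'; python3 -c "
from h import *
print(plan([.54,.213,.25],81.2))"
```

```text
t: 0.95
position: [0.4972, 0.2461, 0.2502]
ee_rot: [0.054, 0.705, -0.054, 0.705]
ft_force: [0.5, 1.0, -0.4]
opening: 0.0854
t: 1.35
position: [0.5514, 0.2192, 0.25]
ee_rot: [0.054, 0.705, -0.054, 0.705]
ft_force: [-0.6, 0.2, -0.2]
opening: 0.0854
(array([ 0.    , -0.0078, -0.0103]), 'twist(deg)', np.float64(0.03), '(alt)', np.float64(-179.97), 'q6', np.float64(0.394))
```

```bash
python3 - <<'E'
from h import *
import pickle
s=arm.read_state(); im,d=arm.get_image('wrist'); cv2.imwrite('pics/w1.png',im); pickle.dump((s,d),open('pics/w1.pkl','wb'))
cv2.imwrite('pics/w1b.png',cv2.resize(im[60:340,90:470],None,fx=2,fy=2,interpolation=2))
E
```

```text
(no output)
```

View pics/w1b.png

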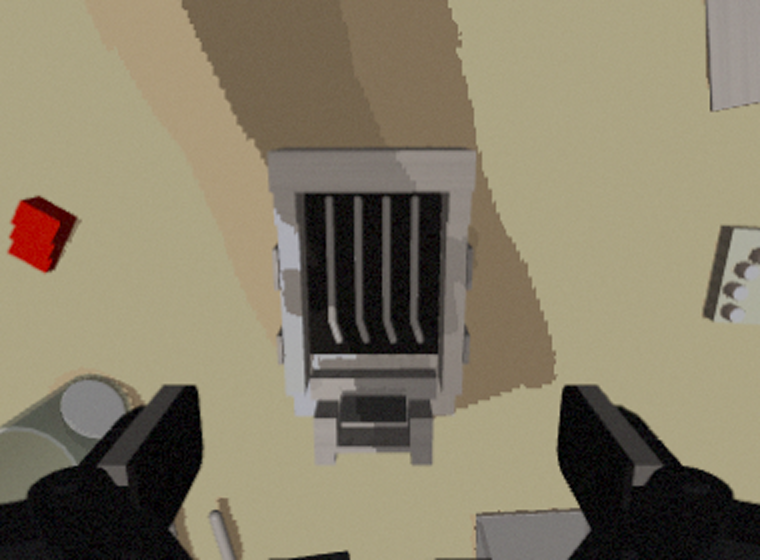

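```bash
cat >> h.py <<'E'
def wray(s,uv,z):
    m=arm.camera_model('wrist'); p=cv2.undistortPoints(np.array([[uv]],float),K(m),m['dist_coeffs'])[0,0]
    T=m['T_tool_cam']; R=Rn.from_quat(s['ee_rot']).as_matrix()
    d=R@T[:3,:3]@np.array([p[0],p[1],1]); o=R@T[:3,3]+s['position']; return o+d*(z-o[2])/d[2]
E
python3 - <<'E'
from h import *
import pickle
s,d=pickle.load(open('pics/w1.pkl','rb')); P=cloud('wrist',d,s)
c=lambda u,v:(90+u/2-.25,60+v/2-.25)
A=[wray(s,c(*p),.056) for p in [(267.5,150),(475.5,150),(474,192),(269,193)]]
for a in A: print(a.round(4))
for u,v in [(300,170),(372,170),(450,170),(290,260),(290,360),(455,360),(340,385),(340,363),(400,363),(375,435),(325,430),(425,430),(325,405),(420,405),(375,405)]:
    uu,vv=c(u,v); print(u,v,P[int(round(vv)),int(round(uu))].round(4))
y=A[0]-A[1]; y2=A[3]-A[2]; print(np.degrees(np.arctan2(y[1],y[0])),np.linalg.norm(y),np.degrees(np.arctan2(y2[1],y2[0])),np.linalg.norm(y2))
E
```

```text
[0.4877 0.1705 0.056 ]
[0.5041 0.2763 0.056 ]
[0.5254 0.2731 0.056 ]
[0.5094 0.1668 0.056 ]
300 170 [0.5006 0.1852 0.055 ]
372 170 [nan nan nan]
450 170 [0.5126 0.2624 0.0553]
290 260 [0.5511 0.167  0.0345]
290 360 [0.6115 0.1553 0.0355]
455 360 [0.6269 0.253  0.0351]
340 385 [0.6287 0.1833 0.0422]
340 363 [0.6301 0.1806 0.0038]
400 363 [0.6362 0.2198 0.0038]
375 435 [0.6594 0.1991 0.052 ]
325 430 [0.6451 0.1727 0.0655]
425 430 [0.6541 0.2289 0.0651]
325 405 [0.6368 0.1728 0.0494]
420 405 [0.6461 0.2288 0.0481]
375 405 [0.6376 0.2026 0.057 ]
-98.82716800112452 0.10710186877510018 -98.54822827229549 0.10750766531782183
```

```bash
python3 -c "
from h import *
print(plan([.475,-.234,.25],121.5))"
```

```text
(array([ 3.000e-04, -4.598e-01, -6.400e-03]), 'twist(deg)', np.float64(-40.23), '(alt)', np.float64(139.77), 'q6', np.float64(0.394))
```

```bash
python3 -m pendant '[[0,-0.46,-0.006,-40.2,1],[0,-0.46,-0.006,-40.2,1],[0,-0.46,-0.006,-40.2,1],[0,-0.46,-0.006,-40.2,1],[0,-0.46,-0.006,-40.2,1],[0,-0.46,-0.006,-40.2,1],[0,-0.46,-0.006,-40.2,1],[0,-0.46,-0.006,-40.2,1]]' && python3 -c "
from h import *
print(plan([.475,-.234,.25],121.5))"
```

```text
t: 2.2
position: [0.4885, -0.1558, 0.2509]
ee_rot: [-0.192, 0.68, 0.192, 0.681]
ft_force: [1.5, -0.1, 0.4]
opening: 0.0855
(array([ 0.0009, -0.0596, -0.0524]), 'twist(deg)', np.float64(0.04), '(alt)', np.float64(-179.96), 'q6', np.float64(-1.018))
```

```bash
python3 -m pendant '[[0,-0.045,-0.03,0,1],[0,-0.06,-0.045,0,1],[0,-0.06,-0.045,0,1]]' && python3 - <<'E'
from h import *
import pickle
s=arm.read_state(); im,d=arm.get_image('wrist'); cv2.imwrite('pics/w2.png',im); pickle.dump((s,d),open('pics/w2.pkl','wb'))
cv2.imwrite('pics/w2b.png',cv2.resize(im[60:340,90:470],None,fx=2,fy=2,interpolation=2))
E
```

```text
t: 2.5
position: [0.4817, -0.2317, 0.2504]
ee_rot: [-0.191, 0.681, 0.191, 0.681]
ft_force: [0.3, 0.1, 0.3]
opening: 0.0856
```

View pics/w2b.png

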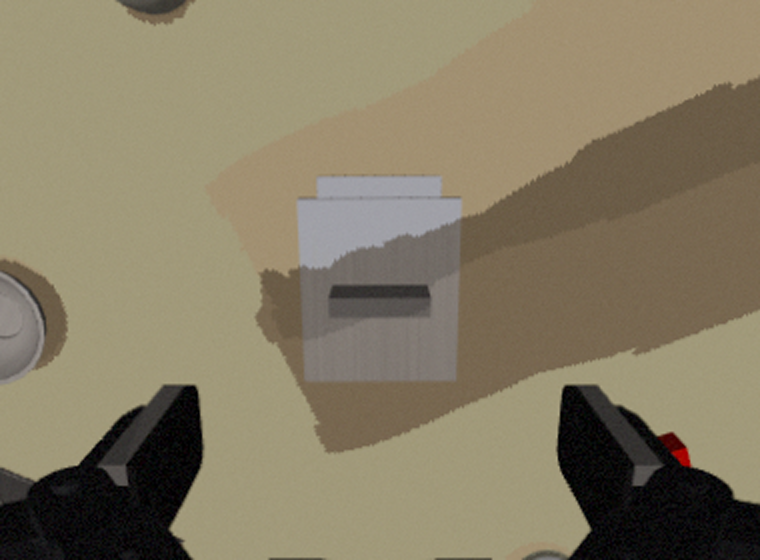

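```bash
python3 - <<'E'
from h import *
import pickle
s,d=pickle.load(open('pics/w2.pkl','rb')); P=cloud('wrist',d,s)
c=lambda u,v:(90+u/2-.25,60+v/2-.25)
A=np.array([wray(s,c(*p),.008) for p in [(297,198),(461,197.5),(456.5,381.5),(304,382)]])
B=np.array([wray(s,c(*p),.038) for p in [(328.5,297.5),(431,297.5),(430.5,317),(329,317.5)]])
for M in (A,B):
    print(M.mean(0).round(4),np.linalg.norm(np.roll(M,-1,0)-M,axis=1).round(4))
    y=M[0]-M[1]+M[3]-M[2]; x=M[3]-M[0]+M[2]-M[1]
    print(np.degrees([np.arctan2(y[1],y[0]),np.arctan2(x[1],x[0])]))
uu,vv=c(380,308);print(P[int(vv),int(uu)], P[190,250],P[240,250])
# heights of the rib by two views
for p in [B.mean(0)]: print(proj('top',p),proj('scene',p))
C=B.mean(0); print(plan([C[0],C[1],.06],121.5))
E
```

```text
[ 0.5121 -0.213   0.008 ] [0.0993 0.1209 0.1006 0.1209]
[-58.53524346  31.63549277]
[ 0.5118 -0.213   0.038 ] [0.0596 0.0119 0.0596 0.0122]
[-58.57475044  31.24726686]
[ 0.51218616 -0.21366856  0.03618743] [ 0.51323116 -0.25557233  0.00630331] [ 0.57166149 -0.22221657  0.00615538]
[[372.21497009 211.47100789]] [[184.51915201 221.4791285 ]]
(array([ 0.1904, -0.001 ,  0.0344]), 'twist(deg)', np.float64(-0.13), '(alt)', np.float64(179.87), 'q6', np.float64(-1.146))
```

```bash
python3 -m pendant '[[0.04,-0.001,0.034,0,1],[0.09,-0.001,0.034,0,1],[0.14,-0.001,0.034,0,1],[0.18,-0.001,0.034,0,1],[0.21,-0.001,0.034,0,1],[0.22,-0.001,0.034,0,1],[0.22,-0.001,0.034,0,1]]' && python3 -m pendant '[[0,0,0,0,-1],[0,0,0,0,-1],[0,0,0,0,-1],[0,0,0,0,-1],[0,0,0,0,-1],[0,0,0,0,-1],[0,0,0,0,-1]]'; python3 - <<'E'
from h import *
im,d=arm.get_image('wrist'); cv2.imwrite('pics/w3.png',im)
E
```

```text
t: 3.25
position: [0.5117, -0.2117, 0.0301]
ee_rot: [-0.192, 0.681, 0.192, 0.68]
ft_force: [0.5, 0.8, 1.0]
opening: 0.0854
t: 3.95
position: [0.513, -0.2135, 0.0323]
ee_rot: [-0.192, 0.68, 0.191, 0.682]
ft_force: [-1.5, 4.2, 11.6]
opening: 0.0589
```

View pics/w3.png

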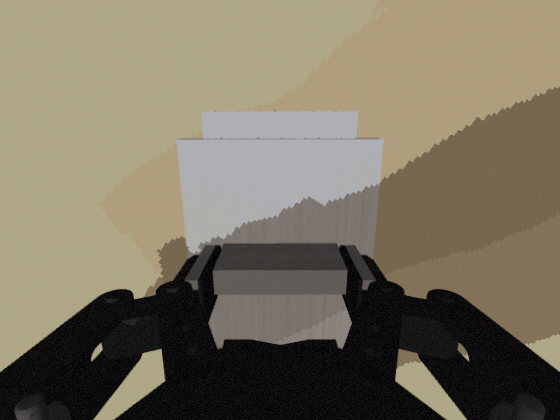

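```bash
python3 -m pendant '[[-0.01,0,0,0,-1],[-0.03,0,0,0,-1],[-0.06,0,0,0,-1],[-0.1,0,0,0,-1],[-0.14,0,0,0,-1],[-0.14,0,0,0,-1],[-0.14,0,0,0,-1]]'; python3 - <<'E'
from h import *
import pickle
s=arm.read_state();im,d=arm.get_image('wrist'); cv2.imwrite('pics/w4.png',im);pickle.dump((s,d),open('pics/w4.pkl','wb'))
print(s['ft_force'],s['wrist_torque'],s['position'])
im,d=arm.get_image('scene'); cv2.imwrite('pics/s4.png',cv2.resize(im[130:280,130:330],None,fx=4,fy=4,interpolation=2))
c=np.array([.580,.210]);a=np.radians(-8.7);x=np.array([np.cos(a),np.sin(a)])
p=c+.028*x; print(p,plan([p[0],p[1],.17],81.3))
E
```

```text
t: 4.7
position: [0.5123, -0.2135, 0.1716]
ee_rot: [-0.192, 0.68, 0.191, 0.681]
ft_force: [0.3, 0.5, -3.5]
opening: 0.0582
[ 0.33279227  0.45964546 -3.51788908] [0.03873996 0.06202565 0.02267262] [ 0.51228957 -0.21348395  0.17161465]
[0.60767783 0.2057647 ] (array([-1.000e-04,  3.072e-01,  3.004e-01]), 'twist(deg)', np.float64(40.12), '(alt)', np.float64(-139.88), 'q6', np.float64(-1.09))
```

View pics/w4.png

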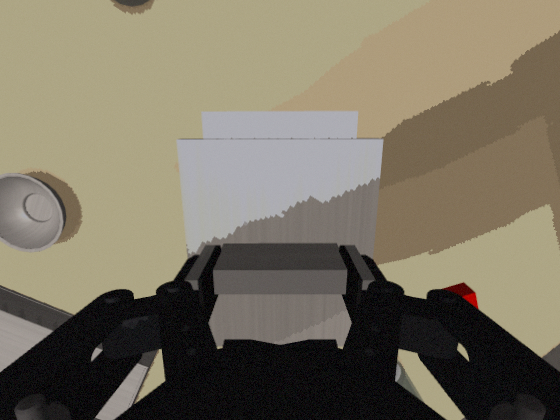

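View pics/s4.png

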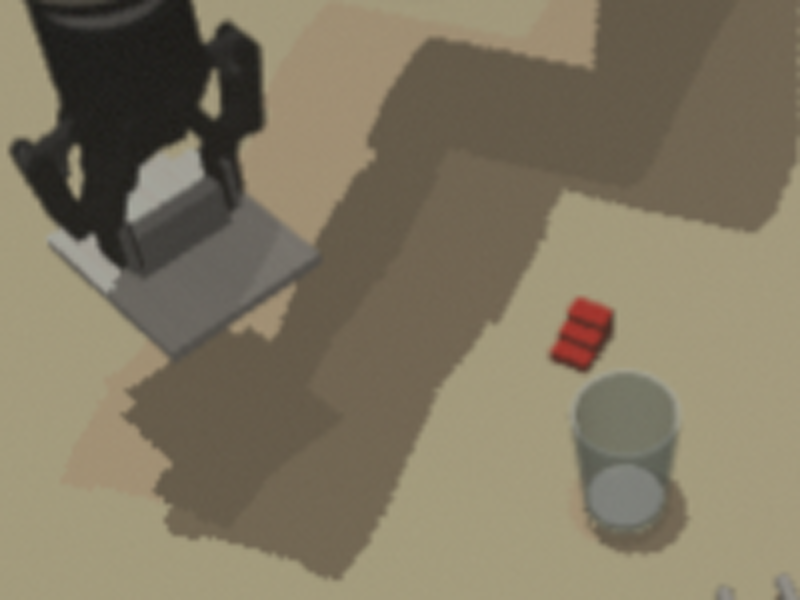

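```bash
python3 -m pendant '[[0,0.02,0.02,4,-1],[0,0.05,0.05,9,-1],[0,0.085,0.083,14,-1],[0,0.12,0.117,19,-1],[0,0.155,0.15,24,-1],[0,0.19,0.185,29,-1],[0,0.225,0.22,34,-1],[0,0.25,0.245,38,-1]]' && python3 -m pendant '[[0,0.04,0.025,1,-1],[0,0.055,0.035,2,-1],[0,0.06,0.04,2,-1],[0,0.06,0.04,2,-1]]';  python3 - <<'E'
from h import *
s=arm.read_state()
print(s['ft_force'],s['wrist_torque'],s['position'])
print(plan([.6077,.2058,.17],81.3))
E
```

```text
t: 5.6
position: [0.5902, 0.1307, 0.169]
ee_rot: [0.041, 0.707, -0.041, 0.705]
ft_force: [0.0, -0.9, -2.2]
opening: 0.0583
t: 6.0
position: [0.6371, 0.1828, 0.1689]
ee_rot: [0.052, 0.706, -0.053, 0.704]
ft_force: [0.2, 0.0, -2.3]
opening: 0.0582
[ 0.15553442  0.03596304 -2.29430761] [-0.03926392  0.04821413  0.00361292] [0.63707948 0.18284377 0.16893842]
(array([-0.001 ,  0.0184, -0.0325]), 'twist(deg)', np.float64(0.18), '(alt)', np.float64(-179.82), 'q6', np.float64(0.305))
```

```bash
python3 -m pendant '[[0,0.018,-0.0325,0.2,-1],[0.02,0.018,-0.0325,0.2,-1],[0.04,0.018,-0.0325,0.2,-1],[0.044,0.018,-0.0325,0.2,-1],[0.044,0.018,-0.0325,0.2,-1]]';  python3 - <<'E'
from h import *
s=arm.read_state()
print(s['ft_force'],s['wrist_torque'],s['position'])
print(plan([.6077,.2058,.12],81.3))
im,d=arm.get_image('scene'); cv2.imwrite('pics/s5.png',cv2.resize(im[110:260,270:470],None,fx=4,fy=4,interpolation=2))
E
```

```text
t: 6.5
position: [0.6072, 0.2044, 0.126]
ee_rot: [0.054, 0.706, -0.055, 0.704]
ft_force: [0.0, -0.0, -2.3]
opening: 0.0586
[ 0.01708843 -0.04066617 -2.29327281] [-0.00229731  0.01873933  0.04121484] [0.6071655  0.20440439 0.12604176]
(array([0.006 , 0.0015, 0.0003]), 'twist(deg)', np.float64(-0.12), '(alt)', np.float64(179.88), 'q6', np.float64(0.352))
```

View pics/s5.png

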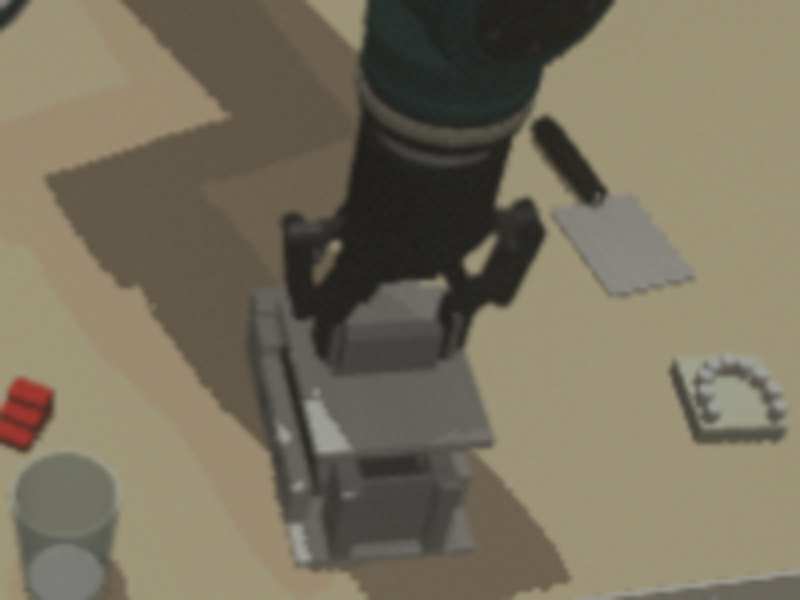

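```bash
python3 -m pendant '[[0.004,0.001,0,0,-1],[0.008,0.0015,0,0,-1],[0.008,0.0015,0,0,-1]]'; python3 -m pendant '[[0.003,0,0,0,-1],[0.006,0,0,0,-1],[0.006,0,0,0,-1]]';  python3 -m pendant '[[0.002,0,0,0,-1],[0.004,0,0,0,-1],[0.004,0,0,0,-1]]'; python3 -c "
from workcell import arm
print(arm.read_state()['wrist_torque'])"
```

```text
t: 6.85
position: [0.6079, 0.2069, 0.118]
ee_rot: [0.054, 0.705, -0.054, 0.705]
ft_force: [-0.2, 0.2, -3.6]
opening: 0.0585
t: 7.15
position: [0.6079, 0.2069, 0.1118]
ee_rot: [0.054, 0.705, -0.054, 0.705]
ft_force: [-0.2, 0.2, -3.1]
opening: 0.0588
t: 7.45
position: [0.608, 0.2069, 0.108]
ee_rot: [0.054, 0.705, -0.054, 0.705]
ft_force: [-0.6, 0.0, -2.2]
opening: 0.0585
[ 0.00620062 -0.02880378 -0.01723671]
```

Underside is now at about 0.077, with no contact yet. I'll keep lowering in small steps.

```bash
python3 -m pendant '[[0.0015,0,0,0,-1],[0.003,0,0,0,-1],[0.003,0,0,0,-1]]'; python3 -m pendant '[[0.0015,0,0,0,-1],[0.003,0,0,0,-1],[0.003,0,0,0,-1]]'; python3 -c "
from workcell import arm
print(arm.read_state()['wrist_torque'])"
```

```text
t: 7.75
position: [0.608, 0.2069, 0.1051]
ee_rot: [0.054, 0.705, -0.054, 0.705]
ft_force: [0.3, 0.5, -4.0]
opening: 0.0586
t: 8.05
position: [0.608, 0.2069, 0.1021]
ee_rot: [0.054, 0.705, -0.054, 0.705]
ft_force: [0.3, -0.5, -2.9]
opening: 0.0581
[-0.04464878  0.01727482  0.00200976]
```

```bash
python3 -m pendant '[[0.001,0,0,0,-1],[0.002,0,0,0,-1],[0.002,0,0,0,-1]]'; python3 -m pendant '[[0.001,0,0,0,-1],[0.002,0,0,0,-1],[0.002,0,0,0,-1]]'; python3 -c "
from workcell import arm
print(arm.read_state()['wrist_torque'])"
```

```text
t: 8.35
position: [0.608, 0.2069, 0.1002]
ee_rot: [0.054, 0.705, -0.054, 0.705]
ft_force: [-0.1, -0.6, -3.3]
opening: 0.059
t: 8.65
position: [0.6081, 0.207, 0.0986]
ee_rot: [0.054, 0.705, -0.054, 0.705]
ft_force: [-2.6, 0.4, 2.9]
opening: 0.0583
[-0.04816309  0.28799165 -0.0224466 ]
```

```bash
python3 -m pendant '[[0.001,0,0,0,-1],[0.002,0,0,0,-1],[0.002,0,0,0,-1]]'; python3 -m pendant '[[0.001,0,0,0,-1],[0.002,0,0,0,-1],[0.002,0,0,0,-1]]'; python3 - <<'E'
from h import *
import pickle
s=arm.read_state()
print(s['wrist_torque'])
im,d=arm.get_image('wrist'); cv2.imwrite('pics/w6.png',im);pickle.dump((s,d),open('pics/w6.pkl','wb'))
E
```

```text
t: 8.95
position: [0.6087, 0.207, 0.0975]
ee_rot: [0.054, 0.704, -0.054, 0.706]
ft_force: [-2.7, -0.6, 12.1]
opening: 0.0588
t: 9.25
position: [0.6087, 0.207, 0.0956]
ee_rot: [0.054, 0.704, -0.054, 0.706]
ft_force: [-4.4, -0.8, 14.3]
opening: 0.0584
[-0.2417024   0.3036334  -0.02321089]
```

View pics/w6.png

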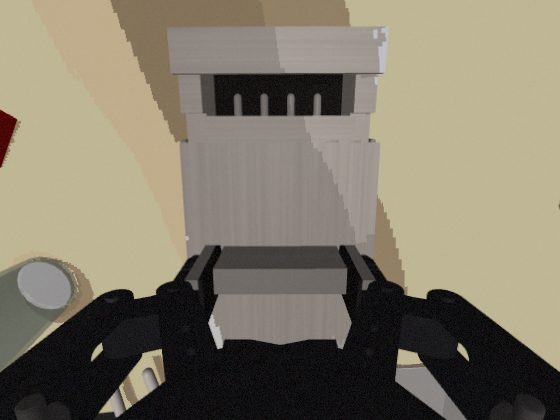

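```bash
python3 -m pendant '[[0.0005,0,0,0,-1],[0.001,0,0,0,-1],[0.001,0,0,0,-1]]'; python3 -m pendant '[[0.0005,0,0,0,-1],[0.001,0,0,0,-1],[0.001,0,0,0,-1]]'; python3 - <<'E'
from h import *
s=arm.read_state()
print(s['wrist_torque'])
E
```

```text
t: 9.6
position: [0.6085, 0.2071, 0.0949]
ee_rot: [0.054, 0.704, -0.054, 0.706]
ft_force: [-6.2, -0.8, 16.8]
opening: 0.0584
t: 9.9
position: [0.6082, 0.2072, 0.0938]
ee_rot: [0.054, 0.704, -0.054, 0.706]
ft_force: [-8.9, -0.2, 18.7]
opening: 0.0581
[-0.17691224  1.01451194  0.01634317]
```

```bash
python3 -m pendant '[[-0.004,0,0,0,-1],[-0.005,0,-0.007,0,-1],[-0.005,0,-0.014,0,-1],[-0.005,0,-0.014,0,-1]]'; python3 - <<'E'
from h import *
import pickle
s=arm.read_state()
print(s['ft_force'],s['wrist_torque'])
im,d=arm.get_image('wrist'); cv2.imwrite('pics/w7.png',im);pickle.dump((s,d),open('pics/w7.pkl','wb'))
for f in ('w4','w7'):
    s,d=pickle.load(open(f'pics/{f}.pkl','rb')); P=cloud('wrist',d,s)
    R=Rn.from_quat(s['ee_rot']).as_matrix(); T=(P-s['position'])@R
    # plate surface patch
    Q=T[150:225,230:330].reshape(-1,3); Q=Q[np.isfinite(Q[:,0])]
    A=np.c_[Q[:,2],Q[:,1],np.ones(len(Q))]; k=np.linalg.lstsq(A,Q[:,0],rcond=None)[0]; print(f,k,'tilt',np.arctan(k[0]))
E
```

```text
t: 10.3
position: [0.5929, 0.2092, 0.097]
ee_rot: [0.054, 0.705, -0.054, 0.705]
ft_force: [0.3, 0.2, -2.9]
opening: 0.058
[ 0.28518078  0.2468604  -2.91635251] [-0.03379279 -0.0051689   0.06319041]
w4 [ 0.0009688  -0.0026559   0.02516347] tilt 0.0009687977951651378
w7 [-0.08210232  0.00096045  0.02465342] tilt -0.08191858455884166
```

View pics/w7.png

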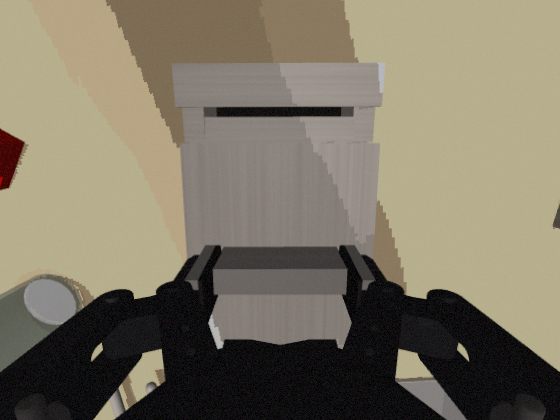

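```bash
python3 -m pendant '[[0.001,0,0,0,-1],[0.002,0,0,0,-1],[0.003,0,0,0,-1],[0.003,0,0,0,-1]]'; python3 -m pendant '[[0.001,0,0,0,-1],[0.002,0,0,0,-1],[0.002,0,0,0,-1]]'; python3 -m pendant '[[0.001,0,0,0,-1],[0.002,0,0,0,-1],[0.002,0,0,0,-1]]'; python3 -c "
from workcell import arm
print(arm.read_state()['wrist_torque'])"
```

```text
t: 10.75
position: [0.5943, 0.2091, 0.0943]
ee_rot: [0.054, 0.705, -0.054, 0.705]
ft_force: [-0.9, -0.4, 0.8]
opening: 0.0583
t: 11.05
position: [0.5946, 0.2091, 0.0929]
ee_rot: [0.054, 0.705, -0.054, 0.705]
ft_force: [-3.4, -0.2, 8.4]
opening: 0.0585
t: 11.35
position: [0.5945, 0.2091, 0.0911]
ee_rot: [0.054, 0.705, -0.054, 0.705]
ft_force: [-3.2, 0.0, 10.7]
opening: 0.0586
[-0.22718201  0.2854332  -0.09101385]
```

```bash
python3 -m pendant '[[0.001,0,0,0,-1],[0.002,0,0,0,-1],[0.002,0,0,0,-1]]'; python3 -m pendant '[[0.001,0,0,0,-1],[0.002,0,0,0,-1],[0.002,0,0,0,-1]]'; python3 - <<'E'
from h import *
import pickle
s=arm.read_state()
im,d=arm.get_image('wrist'); cv2.imwrite('pics/w8.png',im);P=cloud('wrist',d,s)
R=Rn.from_quat(s['ee_rot']).as_matrix(); T=(P-s['position'])@R
Q=T[150:225,230:330].reshape(-1,3); Q=Q[np.isfinite(Q[:,0])]
A=np.c_[Q[:,2],Q[:,1],np.ones(len(Q))]; k=np.linalg.lstsq(A,Q[:,0],rcond=None)[0]; print(k,'tilt',np.arctan(k[0]),R[:,0])
E
```

```text
t: 11.65
position: [0.5943, 0.2091, 0.089]
ee_rot: [0.054, 0.705, -0.054, 0.705]
ft_force: [-5.4, -0.1, 11.7]
opening: 0.0587
t: 11.95
position: [0.5939, 0.2092, 0.087]
ee_rot: [0.054, 0.705, -0.054, 0.705]
ft_force: [-7.6, 0.6, 11.9]
opening: 0.0583
[-0.22303715 -0.00070071  0.02465811] tilt -0.21944539387980386 [ 1.10736934e-04  3.38285758e-04 -9.99999937e-01]
```

View pics/w8.png

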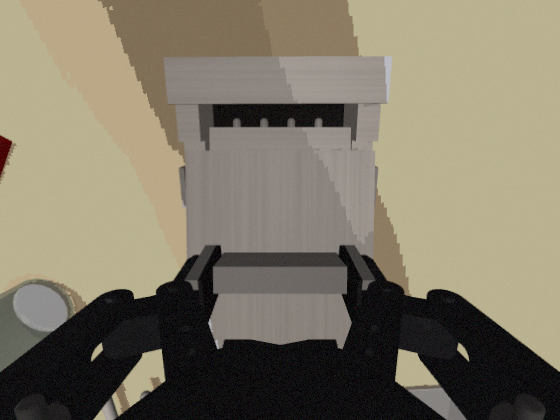

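```bash
python3 -m pendant '[[0.001,0,0,0,-1],[0.002,0,0,0,-1],[0.003,0,0,0,-1],[0.003,0,0,0,-1]]'; python3 -m pendant '[[-0.004,0,0,0,-1],[-0.012,0,0,0,-1],[-0.013,0,0,0,-1],[-0.013,0,0,0,-1]]'; cat >> h.py <<'E'
def tilt(save=None,rows=(150,225)):
    s=arm.read_state(); im,d=arm.get_image('wrist')
    if save: cv2.imwrite(save,im)
    P=cloud('wrist',d,s); R=Rn.from_quat(s['ee_rot']).as_matrix(); T=(P-s['position'])@R
    Q=T[rows[0]:rows[1],230:330].reshape(-1,3); Q=Q[np.isfinite(Q[:,0])]
    A=np.c_[Q[:,2],Q[:,1],np.ones(len(Q))]; k=np.linalg.lstsq(A,Q[:,0],rcond=None)[0]
    th=-np.arctan(k[0]); a=np.radians(-8.7)
    dx=s['position']-np.array([.58,.21,0]); xp=dx[0]*np.cos(a)+dx[1]*np.sin(a); yp=-dx[0]*np.sin(a)+dx[1]*np.cos(a)
    hz=k[2]*np.cos(th)+.008
    f=lambda x,z:np.round(1000*(np.array([xp,s['position'][2]])+np.array([x*np.cos(th)-(z-hz)*np.sin(th),x*np.sin(th)+(z-hz)*np.cos(th)])),1)
    print('tilt',th.round(3),'yslope',k[1].round(4),'hz',hz.round(4),'TCP in case',np.round([xp*1e3,yp*1e3,s['position'][2]*1e3],1),'F',s['ft_force'].round(1),'M',s['wrist_torque'].round(2))
    print('tongue tip bot/top',f(-.073,0),f(-.073,.004),'plate end bot/top',f(-.06,0),f(-.06,.008),'free edge bot',f(.06,0),'yaw',np.degrees(np.arctan2(R[1,1],R[0,1])).round(2))
E
python3 -c "
from h import *
tilt('pics/w9.png')"
```

```text
t: 12.4
position: [0.5933, 0.2093, 0.0838]
ee_rot: [0.054, 0.705, -0.054, 0.705]
ft_force: [-9.7, 1.7, 10.5]
opening: 0.0583
t: 12.8
position: [0.5945, 0.2091, 0.0966]
ee_rot: [0.054, 0.705, -0.054, 0.705]
ft_force: [-0.1, -0.6, -2.4]
opening: 0.0589
tilt 0.269 yslope 0.0002 hz 0.0312 TCP in case [14.5  1.3 96.6] F [-0.1 -0.6 -2.4] M [-0.05  0.02  0.03]
tongue tip bot/top [-47.6  47.1] [-48.6  50.9] plate end bot/top [-35.   50.5] [-37.1  58.2] free edge bot [80.7 82.4] yaw 81.22
```

View pics/w9.png

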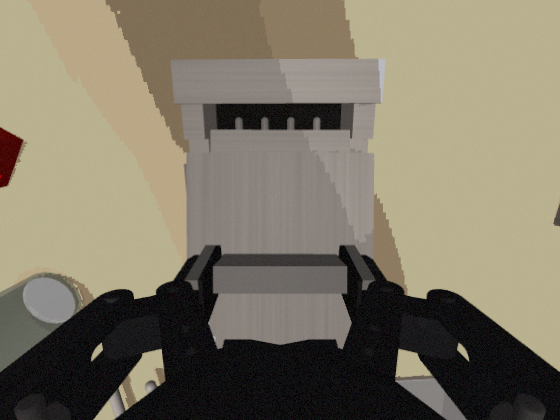

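```bash
python3 -m pendant '[[0.002,-0.0012,-0.005,0,-1],[0.0045,-0.0012,-0.01,0,-1],[0.0045,-0.0012,-0.013,0,-1],[0.0045,-0.0012,-0.013,0,-1]]'; python3 -c "
from h import *
tilt('pics/w10.png')"
```

```text
t: 13.25
position: [0.5805, 0.2099, 0.0917]
ee_rot: [0.054, 0.705, -0.054, 0.705]
ft_force: [-0.3, 0.2, -2.3]
opening: 0.0585
tilt 0.269 yslope -0.0006 hz 0.0312 TCP in case [ 0.5  0.  91.7] F [-0.3  0.2 -2.3] M [0.01 0.01 0.01]
tongue tip bot/top [-61.5  42.2] [-62.6  46.1] plate end bot/top [-49.   45.7] [-51.1  53.4] free edge bot [66.7 77.6] yaw 81.24
```

View pics/w10.png

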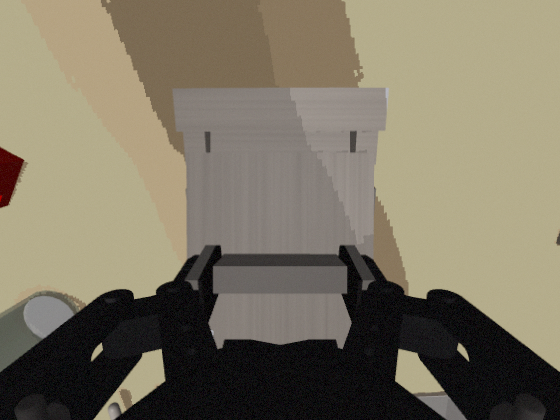

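```bash
python3 -m pendant '[[0,0,-0.002,0,-1],[0,0,-0.004,0,-1],[0,0,-0.006,0,-1],[0,0,-0.006,0,-1]]'; python3 -m pendant '[[0,0,-0.001,0,-1],[0,0,-0.002,0,-1],[0,0,-0.002,0,-1]]';python3 -c "
from h import *
tilt('pics/w11.png')"
```

```text
t: 13.7
position: [0.575, 0.2108, 0.0919]
ee_rot: [0.054, 0.705, -0.054, 0.705]
ft_force: [-0.4, 0.0, -2.9]
opening: 0.0585
t: 14.0
position: [0.5732, 0.2111, 0.0918]
ee_rot: [0.054, 0.705, -0.054, 0.705]
ft_force: [-0.6, 0.4, -3.4]
opening: 0.0582
tilt 0.27 yslope 0.0007 hz 0.0312 TCP in case [-6.9  0.  91.8] F [-0.6  0.4 -3.4] M [-0.03 -0.02  0.  ]
tongue tip bot/top [-69.   42.3] [-70.   46.1] plate end bot/top [-56.4  45.7] [-58.6  53.5] free edge bot [59.2 77.7] yaw 81.23
```

View pics/w11.png

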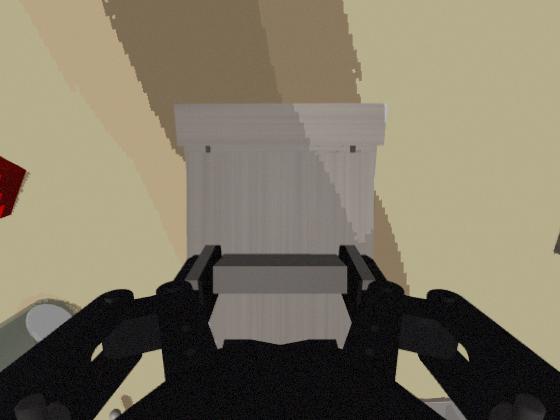

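```bash
python3 -m pendant '[[0,0,-0.001,0,-1],[0,0,-0.002,0,-1],[0,0,-0.002,0,-1]]';python3 -c "
from h import *
tilt()"
```

```text
t: 14.35
position: [0.5712, 0.2114, 0.0918]
ee_rot: [0.054, 0.705, -0.054, 0.705]
ft_force: [-0.2, -0.3, -2.4]
opening: 0.0584
tilt 0.269 yslope 0.0005 hz 0.0312 TCP in case [-8.9  0.1 91.8] F [-0.2 -0.3 -2.4] M [-0.01  0.02 -0.02]
tongue tip bot/top [-71.   42.3] [-72.1  46.2] plate end bot/top [-58.5  45.8] [-60.6  53.5] free edge bot [57.2 77.7] yaw 81.23
```

```bash
python3 -m pendant '[[0.001,0,0.0003,0,-1],[0.002,0,0.0008,0,-1],[0.003,0,0.0013,0,-1],[0.003,0,0.0013,0,-1]]';python3 -c "
from h import *
tilt()"; python3 -m pendant '[[0.001,0,0.0007,0,-1],[0.002,0,0.0014,0,-1],[0.002,0,0.0014,0,-1]]';python3 -c "
from h import *
tilt()"
```

```text
t: 14.8
position: [0.5727, 0.2112, 0.089]
ee_rot: [0.054, 0.705, -0.054, 0.705]
ft_force: [-0.9, -0.0, 4.7]
opening: 0.0582
tilt 0.242 yslope 0.0008 hz 0.0315 TCP in case [-7.4  0.1 89. ] F [-0.9 -0.   4.7] M [0.07 0.65 0.05]
tongue tip bot/top [-70.7  41. ] [-71.7  44.8] plate end bot/top [-58.1  44.1] [-60.   51.8] free edge bot [58.4 72.8] yaw 81.23
t: 15.15
position: [0.5744, 0.211, 0.0871]
ee_rot: [0.054, 0.705, -0.054, 0.705]
ft_force: [-0.6, -0.3, 6.7]
opening: 0.0585
tilt 0.199 yslope 0.001 hz 0.0317 TCP in case [-5.7  0.2 87.1] F [-0.6 -0.3  6.7] M [-0.03  0.61 -0.11]
tongue tip bot/top [-71.   41.6] [-71.8  45.6] plate end bot/top [-58.3  44.2] [-59.9  52. ] free edge bot [59.4 67.9] yaw 81.22
```

```bash
python3 -m pendant '[[0.001,0,0.0003,0,-1],[0.002,0,0.0006,0,-1],[0.002,0,0.0006,0,-1]]';python3 -c "
from h import *
tilt()"; python3 -m pendant '[[0.001,0,0.0003,0,-1],[0.002,0,0.0006,0,-1],[0.002,0,0.0006,0,-1]]';python3 -c "
from h import *
tilt('pics/w12.png')"
```

```text
t: 15.5
position: [0.5756, 0.2109, 0.0855]
ee_rot: [0.054, 0.704, -0.054, 0.706]
ft_force: [1.7, -0.3, 8.1]
opening: 0.0586
tilt 0.171 yslope 0.0007 hz 0.0315 TCP in case [-4.5  0.2 85.5] F [ 1.7 -0.3  8.1] M [-0.16  0.2  -0.04]
tongue tip bot/top [-71.1  42. ] [-71.8  46. ] plate end bot/top [-58.3  44.3] [-59.6  52.1] free edge bot [60.  64.6] yaw 81.22
t: 15.85
position: [0.5766, 0.2108, 0.0838]
ee_rot: [0.054, 0.704, -0.054, 0.706]
ft_force: [3.6, -1.5, 10.7]
opening: 0.0584
tilt 0.139 yslope 0.0005 hz 0.0315 TCP in case [-3.4  0.3 83.8] F [ 3.6 -1.5 10.7] M [-0.14 -0.01 -0.01]
tongue tip bot/top [-71.4  42.5] [-71.9  46.4] plate end bot/top [-58.5  44.3] [-59.6  52.2] free edge bot [60.3 60.9] yaw 81.21
```

```bash
python3 -m pendant '[[0.0005,0,0.0003,0,-1],[0.001,0,0.0006,0,-1],[0.001,0,0.0006,0,-1]]';python3 -c "
from h import *
tilt()
im,d=arm.get_image('scene'); cv2.imwrite('pics/s12.png',cv2.resize(im[110:260,270:470],None,fx=4,fy=4,interpolation=2))"
```

```text
t: 16.2
position: [0.5771, 0.2108, 0.0831]
ee_rot: [0.054, 0.704, -0.054, 0.706]
ft_force: [1.3, -0.8, 13.4]
opening: 0.0584
tilt 0.127 yslope -0.0002 hz 0.0314 TCP in case [-2.9  0.3 83.1] F [ 1.3 -0.8 13.4] M [-0.19  0.22 -0.12]
tongue tip bot/top [-71.4  42.7] [-71.9  46.6] plate end bot/top [-58.5  44.3] [-59.5  52.2] free edge bot [60.6 59.6] yaw 81.21
```

View pics/s12.png

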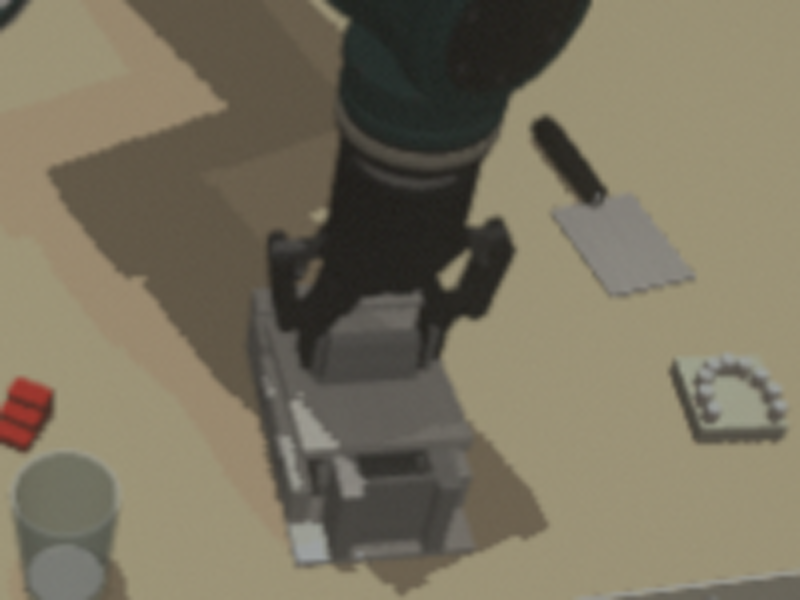

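```bash
python3 -m pendant '[[-0.0005,0,0,0,-1],[-0.001,0,0,0,-1],[-0.001,0,0,0,-1]]';python3 -m pendant '[[0,0,0,0,-0.2],[0,0,0,0,0.2],[0,0,0,0,0.6],[0,0,0,0,1],[0,0,0,0,1],[0,0,0,0,1]]';python3 -c "
from h import *
tilt('pics/w13.png')"
```

```text
t: 16.6
position: [0.5769, 0.2108, 0.0836]
ee_rot: [0.054, 0.704, -0.054, 0.706]
ft_force: [2.1, -0.8, 6.9]
opening: 0.0583
t: 17.2
position: [0.5757, 0.2107, 0.0826]
ee_rot: [0.054, 0.705, -0.054, 0.705]
ft_force: [-0.4, -0.3, 0.2]
opening: 0.0853
tilt 0.124 yslope -0.0014 hz 0.0313 TCP in case [-4.4  0.  82.6] F [-0.4 -0.3  0.2] M [-0.01 -0.01 -0.03]
tongue tip bot/top [-73.   42.6] [-73.5  46.6] plate end bot/top [-60.1  44.2] [-61.1  52.1] free edge bot [59. 59.] yaw 81.23
```

View pics/w13.png

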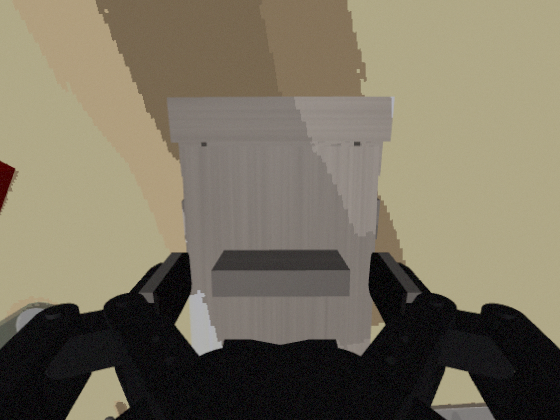

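```bash
python3 -m pendant '[[-0.02,0,0,0,1],[-0.05,0,0,0,1],[-0.05,0,0,0,-1],[-0.05,0,0.02,0,-1],[-0.05,0,0.044,0,-1],[-0.05,0,0.0445,0,-1],[-0.05,0,0.0445,0,-1],[-0.05,0,0.0445,0,-1]]'; python3 -m pendant '[[0.015,0,0,0,-1],[0.03,0,0,0,-1],[0.042,0,0,0,-1],[0.042,0,0,0,-1]]'; python3 -c "
from h import *
tilt('pics/w14.png')
im,d=arm.get_image('scene'); cv2.imwrite('pics/s14.png',cv2.resize(im[110:260,270:470],None,fx=4,fy=4,interpolation=2))"
```

```text
t: 18.05
position: [0.619, 0.204, 0.1325]
ee_rot: [0.054, 0.705, -0.054, 0.705]
ft_force: [0.4, -0.3, -0.0]
opening: 0.0001
t: 18.45
position: [0.6185, 0.2039, 0.0894]
ee_rot: [0.054, 0.706, -0.054, 0.704]
ft_force: [-0.1, 0.3, -0.4]
opening: 0.0001
tilt -0.402 yslope -0.0043 hz 0.0394 TCP in case [38.9 -0.2 89.4] F [-0.1  0.3 -0.4] M [-0.03  0.   -0.01]
tongue tip bot/top [-43.7  81.6] [-42.1  85.3] plate end bot/top [-31.7  76.5] [-28.6  83.9] free edge bot [78.8 29.6] yaw 81.24
```

View pics/w14.png

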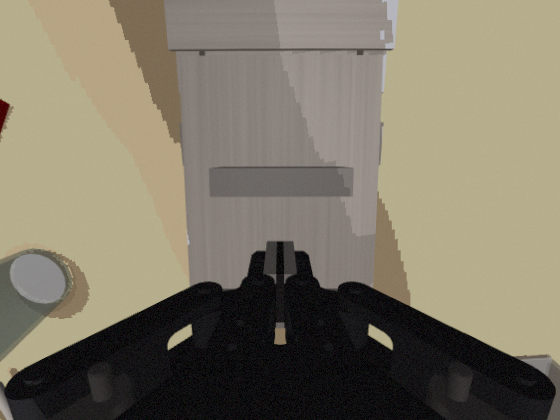

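View pics/s14.png

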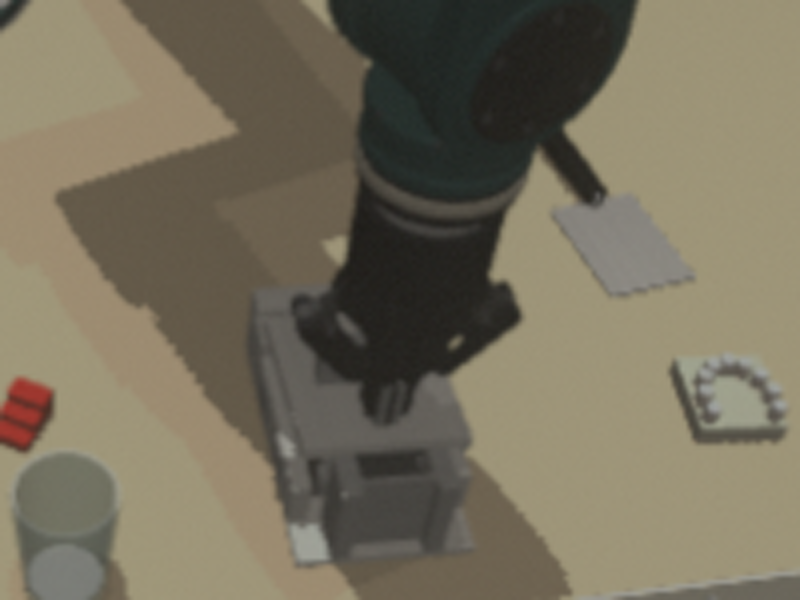

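```bash
python3 -m pendant '[[0.0015,0,0,0,-1],[0.003,0,0,0,-1],[0.003,0,0,0,-1]]'; python3 -m pendant '[[0.001,0,0,0,-1],[0.002,0,0,0,-1],[0.002,0,0,0,-1]]'; python3 -m pendant '[[0.001,0,0,0,-1],[0.0015,0,0,0,-1],[0.0015,0,0,0,-1]]'
```

```text
t: 18.85
position: [0.6198, 0.2039, 0.088]
ee_rot: [0.054, 0.705, -0.054, 0.705]
ft_force: [-0.5, -0.3, -0.1]
opening: -0.0001
t: 19.15
position: [0.6197, 0.2039, 0.0857]
ee_rot: [0.054, 0.705, -0.054, 0.705]
ft_force: [-1.1, -0.4, 0.1]
opening: 0.0
t: 19.45
position: [0.6196, 0.204, 0.0844]
ee_rot: [0.054, 0.705, -0.054, 0.705]
ft_force: [-1.4, -0.1, 2.6]
opening: 0.0003
```

```bash
python3 -m pendant '[[0.0007,0,0,0,-1],[0.0015,0,0,0,-1],[0.0015,0,0,0,-1]]'
```

```text
t: 19.75
position: [0.6197, 0.2039, 0.0828]
ee_rot: [0.054, 0.705, -0.054, 0.705]
ft_force: [-2.7, 0.1, 3.0]
opening: 0.0001
```

Contact came at about 0.0847, as predicted. I'll press on in 1.5 mm steps.

```bash
python3 -m pendant '[[0.0007,0,0,0,-1],[0.0015,0,0,0,-1],[0.0015,0,0,0,-1]]';python3 -m pendant '[[0.0007,0,0,0,-1],[0.0015,0,0,0,-1],[0.0015,0,0,0,-1]]';python3 -m pendant '[[0.0007,0,0,0,-1],[0.0012,0,0,0,-1],[0.0012,0,0,0,-1]]'
```

```text
t: 20.05
position: [0.6196, 0.2039, 0.0812]
ee_rot: [0.054, 0.705, -0.054, 0.705]
ft_force: [-2.4, 0.8, 4.1]
opening: 0.0005
t: 20.35
position: [0.6198, 0.2039, 0.0797]
ee_rot: [0.054, 0.705, -0.054, 0.705]
ft_force: [-2.8, 0.4, 5.1]
opening: 0.0001
t: 20.65
position: [0.6199, 0.2038, 0.0784]
ee_rot: [0.054, 0.705, -0.054, 0.705]
ft_force: [0.0, -0.6, -0.1]
opening: 0.0
```

```bash
python3 -c "
from h import *
s=arm.read_state();print(s['ft_force'])
im,d=arm.get_image('wrist');cv2.imwrite('pics/w15.png',im);P=cloud('wrist',d,s)
a=np.radians(-8.7);E=np.stack([(P[...,0]-.58)*np.cos(a)+(P[...,1]-.21)*np.sin(a),P[...,2]],-1)
for v in (60,100,140,155,205,225,235): print(v,E[v,230].round(4),E[v,330].round(4))
im,d=arm.get_image('scene'); cv2.imwrite('pics/s15.png',cv2.resize(im[110:260,270:470],None,fx=4,fy=4,interpolation=2))"
```

```text
[ 0.02417521 -0.6155925  -0.08009757]
60 [-0.0556  0.0525] [-0.0554  0.0529]
100 [-0.0382  0.055 ] [-0.0382  0.053 ]
140 [-0.02    0.0535] [-0.0199  0.0537]
155 [-0.0131  0.0563] [-0.0128  0.0551]
205 [0.0119 0.0558] [0.0119 0.0565]
225 [0.0219 0.0577] [0.0223 0.057 ]
235 [0.0271 0.0583] [0.0274 0.0579]
```

View pics/s15.png

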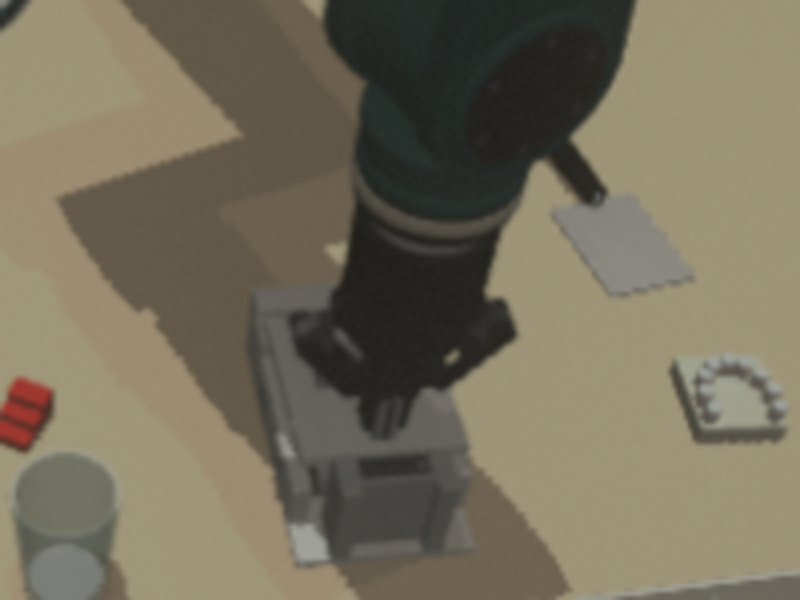

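View pics/w15.png

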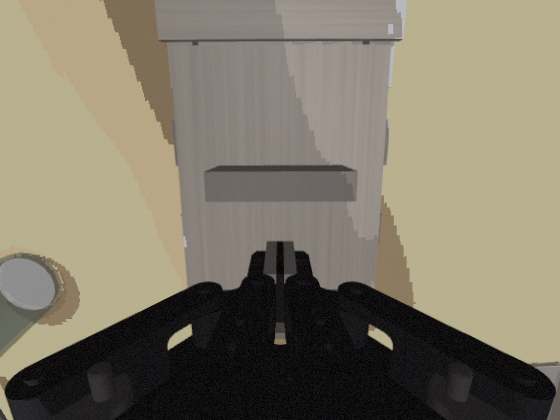

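```bash
python3 -m pendant '[[0.0005,0,0,0,-1],[0.001,0,0,0,-1],[0.001,0,0,0,-1]]';python3 -m pendant '[[0.0005,0,0,0,-1],[0.001,0,0,0,-1],[0.001,0,0,0,-1]]'
```

```text
t: 21.05
position: [0.6198, 0.2039, 0.0775]
ee_rot: [0.054, 0.705, -0.054, 0.705]
ft_force: [0.5, 0.5, 0.8]
opening: -0.0001
t: 21.35
position: [0.6198, 0.2039, 0.0766]
ee_rot: [0.054, 0.705, -0.054, 0.705]
ft_force: [-0.0, -0.2, 0.3]
opening: 0.0002
```

```bash
python3 -m pendant '[[0.0005,0,0,0,-1],[0.001,0,0,0,-1],[0.001,0,0,0,-1]]';python3 -m pendant '[[0.0004,0,0,0,-1],[0.0008,0,0,0,-1],[0.0008,0,0,0,-1]]'; python3 -c "
from h import *
s=arm.read_state()
im,d=arm.get_image('wrist');P=cloud('wrist',d,s)
a=np.radians(-8.7);E=np.stack([(P[...,0]-.58)*np.cos(a)+(P[...,1]-.21)*np.sin(a),P[...,2]],-1)
Q=np.vstack([E[v,200:360] for v in (*range(50,150),*range(205,235))]);Q=Q[np.isfinite(Q[:,1])]
print(np.polyfit(Q[:,0],Q[:,1],1))"
```

```text
t: 21.65
position: [0.6198, 0.2039, 0.0755]
ee_rot: [0.054, 0.705, -0.054, 0.705]
ft_force: [0.0, -0.4, 0.6]
opening: -0.0001
t: 21.95
position: [0.6197, 0.2039, 0.0747]
ee_rot: [0.054, 0.705, -0.054, 0.705]
ft_force: [0.9, 0.0, 0.5]
opening: 0.0001
[0.03416042 0.05422695]
```

```bash
python3 -m pendant '[[0.0004,0,0,0,-1],[0.0008,0,0,0,-1],[0.0008,0,0,0,-1]]';python3 -m pendant '[[0.0004,0,0,0,-1],[0.0008,0,0,0,-1],[0.0008,0,0,0,-1]]'; python3 -c "
from h import *
s=arm.read_state()
im,d=arm.get_image('wrist');P=cloud('wrist',d,s)
a=np.radians(-8.7);E=np.stack([(P[...,0]-.58)*np.cos(a)+(P[...,1]-.21)*np.sin(a),P[...,2]],-1)
Q=np.vstack([E[v,200:360] for v in (*range(50,150),*range(205,235))]);Q=Q[np.isfinite(Q[:,1])]
print(np.polyfit(Q[:,0],Q[:,1],1))"
```

```text
t: 22.3
position: [0.6198, 0.2039, 0.074]
ee_rot: [0.054, 0.705, -0.054, 0.705]
ft_force: [-0.0, 0.0, 0.8]
opening: -0.0004
t: 22.6
position: [0.6198, 0.2039, 0.0732]
ee_rot: [0.054, 0.705, -0.054, 0.705]
ft_force: [0.8, -0.6, 0.9]
opening: -0.0003
[0.03527999 0.05414179]
```

```bash
python3 -c "
from h import *
im,d=arm.get_image('wrist');cv2.imwrite('pics/w16.png',im)
im,d=arm.get_image('scene'); cv2.imwrite('pics/s16.png',cv2.resize(im[160:260,320:440],None,fx=6,fy=6,interpolation=2))"
```

```text
(no output)
```

View pics/s16.png

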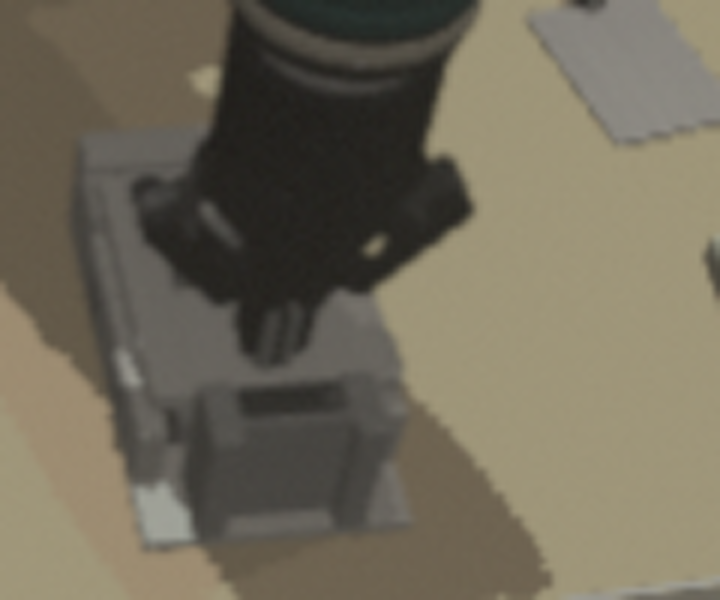

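View pics/w16.png

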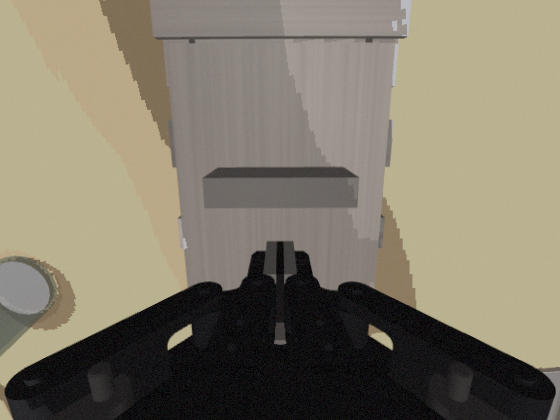

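```bash
python3 -m pendant '[[0.0004,0,0,0,-1],[0.0008,0,0,0,-1],[0.0008,0,0,0,-1]]';python3 -m pendant '[[0.0004,0,0,0,-1],[0.0008,0,0,0,-1],[0.0008,0,0,0,-1]]'
```

```text
t: 23.05
position: [0.6198, 0.2039, 0.0723]
ee_rot: [0.054, 0.705, -0.054, 0.705]
ft_force: [0.2, 0.5, 0.0]
opening: -0.0001
t: 23.35
position: [0.6198, 0.2039, 0.0716]
ee_rot: [0.054, 0.705, -0.054, 0.705]
ft_force: [0.4, -0.4, 1.3]
opening: -0.0003
```

```bash
python3 -m pendant '[[0.0004,0,0,0,-1],[0.0008,0,0,0,-1],[0.0008,0,0,0,-1]]';python3 -m pendant '[[0.0004,0,0,0,-1],[0.0008,0,0,0,-1],[0.0008,0,0,0,-1]]'; python3 -c "
from h import *
s=arm.read_state()
im,d=arm.get_image('wrist');P=cloud('wrist',d,s)
a=np.radians(-8.7);E=np.stack([(P[...,0]-.58)*np.cos(a)+(P[...,1]-.21)*np.sin(a),P[...,2]],-1)
for r in ((50,150),(205,235)):
  Q=np.vstack([E[v,200:360] for v in range(*r)]);Q=Q[np.isfinite(Q[:,1])]
  print(np.polyfit(Q[:,0],Q[:,1],1),Q.mean(0))"
```

```text
t: 23.65
position: [0.6196, 0.2039, 0.0706]
ee_rot: [0.054, 0.705, -0.054, 0.705]
ft_force: [0.7, 0.5, 0.1]
opening: -0.0003
t: 23.95
position: [0.6197, 0.2039, 0.0699]
ee_rot: [0.054, 0.705, -0.054, 0.705]
ft_force: [-0.5, 0.6, -0.1]
opening: -0.0002
[-0.02919769  0.05093999] [-0.03791815  0.05204711]
[-1.51628793  0.08217529] [0.01645625 0.05722288]
```

```bash
python3 -c "
from h import *
s=arm.read_state()
im,d=arm.get_image('wrist');cv2.imwrite('pics/w17.png',im);P=cloud('wrist',d,s)
a=np.radians(-8.7);X=(P[...,0]-.58)*np.cos(a)+(P[...,1]-.21)*np.sin(a);Y=-(P[...,0]-.58)*np.sin(a)+(P[...,1]-.21)*np.cos(a);Z=P[...,2]
for lo,hi in [(-.055,-.045),(-.045,-.035),(-.035,-.025),(-.025,-.015),(.01,.015),(.015,.02),(.02,.025),(.025,.03),(.03,.035),(.035,.04),(-.08,-.07)]:
  m=(X>lo)&(X<hi)&(abs(Y)<.045)&(Z>.03)&(Z<.07)&((abs(Y)>.02)|(X<0)); print(lo,m.sum(),np.median(Z[m]).round(4) if m.sum() else '', [np.median(Z[m&(Y>0)]).round(4),np.median(Z[m&(Y<0)]).round(4)] if m.sum() else '')
"
```

```text
-0.055 5170 0.0524 [np.float64(0.0524), np.float64(0.0524)]
-0.045 4841 0.0522 [np.float64(0.0522), np.float64(0.0521)]
-0.035 4538 0.0519 [np.float64(0.0519), np.float64(0.0519)]
-0.025 4288 0.0515 [np.float64(0.0516), np.float64(0.0515)]
0.01 374 0.0507 [np.float64(0.0508), np.float64(0.0506)]
0.015 937 0.0504 [np.float64(0.0504), np.float64(0.0505)]
0.02 918 0.0503 [np.float64(0.0503), np.float64(0.0503)]
0.025 896 0.0502 [np.float64(0.0502), np.float64(0.0502)]
0.03 862 0.05 [np.float64(0.05), np.float64(0.05)]
0.035 852 0.0499 [np.float64(0.05), np.float64(0.0499)]
-0.08 3844 0.0553 [np.float64(0.0553), np.float64(0.0553)]
```

View pics/w17.png

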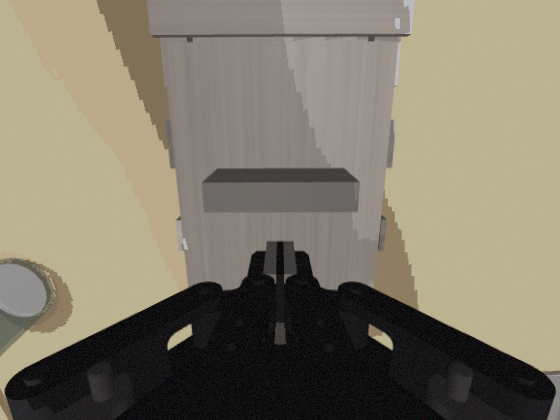

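```bash
python3 -m pendant '[[0.0004,0,0,0,-1],[0.0008,0,0,0,-1],[0.0008,0,0,0,-1]]';python3 -m pendant '[[0.0003,0,0,0,-1],[0.0006,0,0,0,-1],[0.0006,0,0,0,-1]]'
```

```text
t: 24.35
position: [0.6198, 0.2039, 0.0696]
ee_rot: [0.054, 0.705, -0.054, 0.705]
ft_force: [-1.1, 0.3, 5.4]
opening: -0.0001
t: 24.65
position: [0.6198, 0.204, 0.0696]
ee_rot: [0.054, 0.705, -0.054, 0.705]
ft_force: [-4.4, -1.0, 11.8]
opening: -0.0002
```

```bash
python3 -m pendant '[[0.0003,0,0,0,-1],[0.0006,0,0,0,-1],[0.0006,0,0,0,-1]]'
```

```text
t: 24.95
position: [0.6198, 0.2039, 0.0695]
ee_rot: [0.054, 0.705, -0.054, 0.705]
ft_force: [-7.4, -0.9, 19.2]
opening: -0.0001
```

```bash
python3 -m pendant '[[0,0,0,0,-1],[0,0,0,0,-1],[0,0,0,0,-1],[0,0,0,0,-1],[0,0,0,0,-1],[0,0,0,0,-1],[0,0,0,0,-1],[0,0,0,0,-1]]'; python3 -m pendant '[[0,0,0,0,-1],[0,0,0,0,-1],[0,0,0,0,-1],[0,0,0,0,-1],[0,0,0,0,-1],[0,0,0,0,-1]]'
```

```text
t: 25.75
position: [0.6198, 0.2039, 0.0695]
ee_rot: [0.054, 0.705, -0.054, 0.705]
ft_force: [-6.2, -1.0, 18.8]
opening: -0.0002
t: 26.35
position: [0.6198, 0.204, 0.0695]
ee_rot: [0.054, 0.705, -0.054, 0.705]
ft_force: [-6.7, -1.6, 18.3]
opening: 0.0003
```

```bash
python3 -m pendant '[[-0.003,0,0,0,-1],[-0.02,0,0,0,-1],[-0.06,0,0,0,-1],[-0.1,0,0,0,-1],[-0.13,0,-0.03,0,-1],[-0.13,0,-0.07,0,-1],[-0.13,0,-0.09,0,-1],[-0.13,0,-0.09,0,-1]]'; python3 -c "
from h import *
s=arm.read_state();print(s['ft_force'])
im,d=arm.get_image('wrist');cv2.imwrite('pics/w18.png',cv2.resize(im[60:340,90:470],None,fx=2,fy=2,interpolation=2));P=cloud('wrist',d,s)
a=np.radians(-8.7);X=(P[...,0]-.58)*np.cos(a)+(P[...,1]-.21)*np.sin(a);Y=-(P[...,0]-.58)*np.sin(a)+(P[...,1]-.21)*np.cos(a);Z=P[...,2]
for x in list(np.arange(-.08,.1,.006)):
  o=[]
  for y in (-.045,-.03,0,.03,.045):
    m=(abs(X-x)<.003)&(abs(Y-y)<.004); o.append(np.round(1e3*np.median(Z[m]),1) if m.sum()>2 else None)
  print(round(x*1e3),o)
im,d=arm.get_image('scene'); cv2.imwrite('pics/s18.png',cv2.resize(im[160:260,320:440],None,fx=6,fy=6,interpolation=2))"
```

```text
t: 27.15
position: [0.5286, 0.2181, 0.1987]
ee_rot: [0.054, 0.705, -0.054, 0.705]
ft_force: [0.9, 0.6, -0.2]
opening: 0.0002
[ 0.85837984  0.57398674 -0.2287953 ]
-80 [np.float64(55.1), np.float64(55.4), np.float64(55.3), np.float64(55.5), np.float64(55.4)]
-74 [np.float64(55.2), np.float64(55.1), np.float64(55.1), np.float64(55.3), np.float64(55.3)]
-68 [np.float64(257.5), np.float64(235.5), np.float64(234.0), np.float64(235.0), np.float64(257.5)]
-62 [np.float64(263.5), np.float64(248.3), np.float64(262.1), np.float64(248.1), np.float64(262.5)]
-56 [np.float64(267.6), np.float64(235.9), np.float64(217.7), np.float64(235.9), np.float64(267.4)]
-50 [np.float64(52.8), np.float64(235.5), np.float64(224.9), np.float64(235.6), np.float64(52.8)]
-44 [np.float64(52.1), np.float64(237.2), np.float64(225.1), np.float64(236.9), np.float64(52.2)]
-38 [np.float64(52.1), np.float64(52.1), np.float64(52.3), np.float64(51.9), np.float64(52.2)]
-32 [np.float64(51.7), np.float64(51.7), np.float64(51.8), np.float64(51.9), np.float64(51.8)]
-26 [np.float64(51.6), np.float64(51.6), np.float64(51.6), np
[... 506 characters left out ...]
e, None, None, np.float64(50.5)]
16 [np.float64(50.6), None, None, None, np.float64(50.6)]
22 [np.float64(50.4), np.float64(50.0), None, np.float64(50.4), np.float64(50.2)]
28 [np.float64(50.2), np.float64(49.9), None, np.float64(50.5), np.float64(50.3)]
34 [np.float64(49.8), None, None, None, np.float64(50.0)]
40 [np.float64(49.8), None, None, None, np.float64(49.8)]
46 [np.float64(48.6), None, None, None, None]
52 [None, None, None, None, None]
58 [None, None, None, None, None]
64 [None, None, None, None, None]
70 [None, None, None, None, None]
76 [None, None, None, None, None]
82 [None, None, np.float64(63.4), None, None]
88 [None, None, None, None, None]
94 [None, None, None, None, None]
```

View pics/w18.png

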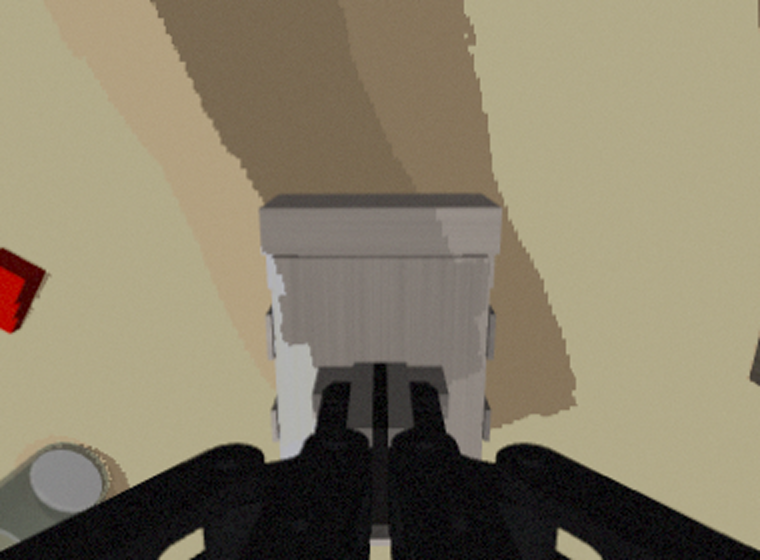

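View pics/s18.png

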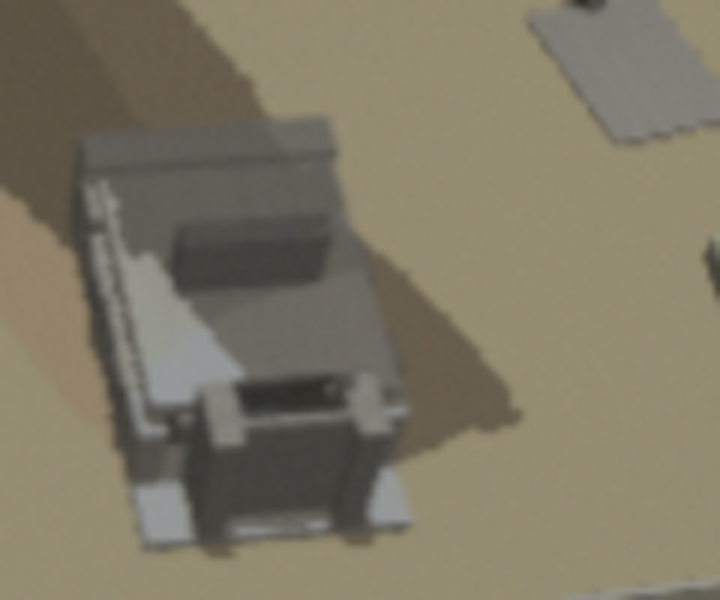

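```bash
python3 -m pendant '[[-0.02,0,-0.02,0,1],[-0.04,0,-0.035,0,1],[-0.04,0,-0.035,0,1],[-0.04,0,-0.035,0,1],[-0.04,0,-0.035,0,1],[-0.04,0,-0.035,0,1]]'; python3 -c "
from h import *
s=arm.read_state()
im,d=arm.get_image('wrist');cv2.imwrite('pics/w19.png',cv2.resize(im[150:350,180:380],None,fx=3,fy=3,interpolation=2))
P=cloud('wrist',d,s)
a=np.radians(-8.7);X=(P[...,0]-.58)*np.cos(a)+(P[...,1]-.21)*np.sin(a);Y=-(P[...,0]-.58)*np.sin(a)+(P[...,1]-.21)*np.cos(a);Z=P[...,2]
for x in list(np.arange(.03,.1,.004)):
  o=[]
  for y in (-.045,-.03,-.01,0,.01,.03,.045):
    m=(abs(X-x)<.002)&(abs(Y-y)<.004); o.append(float(np.round(1e3*np.median(Z[m]),1)) if m.sum()>2 else None)
  print(round(x*1e3),o)
im,d=arm.get_image('top');cv2.imwrite('pics/t19.png',cv2.resize(im[140:230,90:300],None,fx=3.8,fy=3.8,interpolation=2))"
```

```text
t: 27.85
position: [0.4966, 0.2228, 0.237]
ee_rot: [0.054, 0.705, -0.054, 0.705]
ft_force: [-0.2, 0.2, 0.0]
opening: 0.0847
30 [50.1, 50.1, 50.1, 49.9, 50.3, 50.3, 50.6]
34 [50.0, 49.9, 50.2, 49.9, 49.9, 49.8, 50.2]
38 [50.2, 50.1, 50.0, 50.2, 50.0, 50.0, 50.1]
42 [49.9, 50.1, 49.7, 50.1, 49.8, 50.0, 49.7]
46 [49.6, 49.7, 49.7, 49.4, 49.8, 49.7, 49.7]
50 [49.9, 49.3, 49.3, 49.6, 49.7, 49.6, 49.7]
54 [49.6, 49.7, 50.3, 51.1, 51.0, 49.7, 49.3]
58 [49.2, 49.6, 58.6, 58.5, 58.2, 49.4, 48.8]
62 [None, 56.2, 64.2, 64.2, 64.1, 57.7, None]
66 [None, 65.6, 64.8, 65.1, 65.4, 65.3, None]
70 [None, 65.4, None, None, None, 65.3, None]
74 [None, 65.6, None, None, None, 65.4, None]
78 [None, 65.3, 56.6, 55.8, 57.2, 65.3, None]
82 [None, 65.2, 57.5, 58.8, 58.8, 65.5, None]
86 [None, 65.1, None, None, None, 65.4, None]
90 [4.4, 65.4, None, None, None, 65.9, 4.9]
94 [3.1, None, None, None, None, None, None]
98 [-0.3, None, None, None, None, None, -0.5]
```

View pics/w19.png

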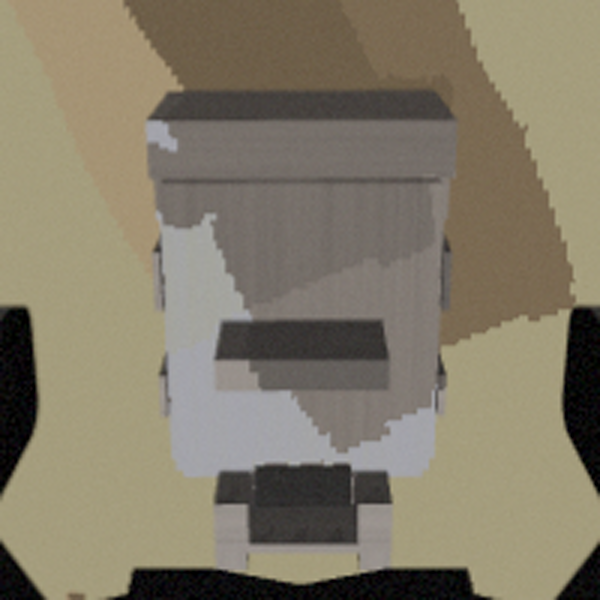

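View pics/t19.png

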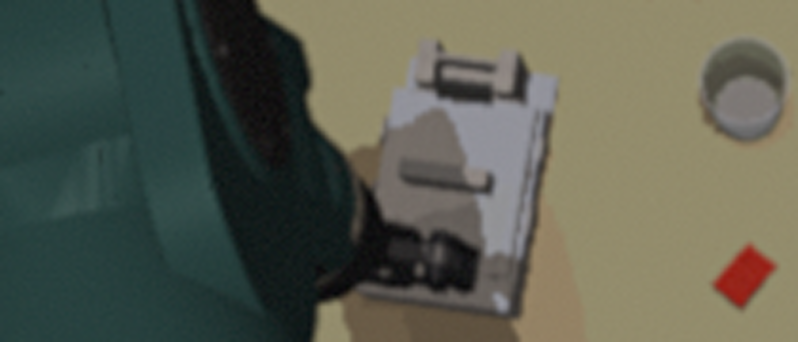

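```bash
python3 -c "
from workcell import arm
print(arm.sign_off())"
```

```text
the job is handed in; nothing more can be done
None
```

The cover is on the case with its tongue in the groove and the spring catch over its free edge. I handed the job in at about 28 s of the 67 s allowed, with the gripper open and well clear.

**How it was done:**
- **Slant:** The arm's commands cannot tilt the tool. So I took the rib by its ends (fingers closing along y, not along x as you advised) and pushed the free edge against the catch post. That turned the cover in the grasp to 0.27 rad, short of the suggested 0.35 rad, but it cleared the post and went under the lip.
- **Force on the case while turning:** Two presses were needed. The first reached about 23 N, the highest I read; readings come only at the end of each move.
- **Fit:** I slid the tongue under the lip, lowered the cover in the grasp until it lay on the catch slope, and let go. I then pressed the free edge with closed fingertips until it met the ledge.
- **Final press:** I held 18–19 N at the fingertips for about 1.4 s, which is roughly 16–17 N at the ledge.

**Last checks:**
- **Catch:** After I let go, the wrist camera shows the catch nose over the cover's edge.
- **Level:** The free end lies about 0.025 rad lower than the groove end, within the 0.05 rad limit.
- **Ledge:** It felt rigid, about 9–10 N per mm, with its top at about 41–42 mm.
- **Other things:** In the last views, the cup, bite block, model and spatula look where they were. I did not look at the jar and dish again.

**What disagreed:**
- **Snap:** I did not read the snap directly. The force reached only about 5 N, then dropped to zero before the cover met the ledge. I judge that it snapped from the picture, the depth readings and the rigid stop.
- **Post height:** I measured about 66–67 mm, which is 25 mm above the ledge, so the full 30 mm in the text was not needed.

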